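# Pack the child-safe battery tub in the porch

## Task

Press the tub's child-resistant lid down hard, turn it anticlockwise to free it, lift it off and lay it flat on the cork mat. Then pack the tub in layers: all the black battery packs lying flat on its floor, then the round divider flat on the inner ledges, then all the small round steel tins (38 mm across) lying flat on the divider. Finally put the lid back on, press and turn it clockwise until it locks in line with its keepers, let go, and leave everything else on the ledge as it stands.

Things in the scene. Friction and masses are not known exactly. Their poses are not given: they have to be found in the camera images.
- tub: White round battery tub, screwed to the ledge. Origin: centre of its underside; z up, x through its two grey keepers (alike after a half turn). Outer diameter 168 mm, clear inner diameter 157 mm, rim 58 mm high. Locked lid: bar in line with this x, lid underside 68 mm above this origin.
- tub_in (a point): Centre of the tub floor, 4 mm above the tub's origin. Four ledges on the tub's +x, -x, +y, -y axes reach in to 66 mm from the axis (12 mm wide, tops 27 mm above this point); the divider rests on them.
- tub_rim (a point): Centre of the rim, 58 mm above the tub's origin. A rubber sealing ring in the rim (80 to 84 mm from the axis) springs up: free top 12 mm above this point. It carries the lid and pushes it up with 4 N there, 6 N at 10 mm (lid locked), 17 N when pushed down to the rim.
- keeper_a (a point): Top of the keeper on the tub's +x side, 80 mm above the tub's origin; a like one at -x. Each stands 89 to 110 mm from the axis, 41 mm along the rim. Seen from above its clockwise end is a leg (a stop), its roof's underside is 6 mm below this point, and at its anticlockwise end a tooth hangs to 13 mm below this point. A lug sits between leg and tooth with 2.5 mm play each way.
- lid_mid (a point): Centre of the lid's upright grip bar, 19 mm above the lid's underside; x along bar and lugs, z up. Bar 60 mm long (x), 22 wide (y), 26 high, on a white disc 170 mm across, 6 thick; about 300 g. Two lugs 16 mm wide, 6 thick, level with the disc, stick out along +x and -x to 103 mm from the axis. Either half turn fits.
- lid_base (a point): Centre of the lid's underside. To open: press 8 to 10 mm down (10 is the bottom, about 14 N), turn anticlockwise seen from above; beyond 0.45 rad (0.75 is ample) it lifts off. To close: set it on the ring, centred to 3 mm, bar 0.55 to 1.2 rad anticlockwise of the tub's x, press to the bottom, turn clockwise to the stop (bar in line), let go: it springs up into the keepers.
- mat_top (a point): Centre of the top of a square cork mat 220 x 220 mm, 3 mm thick, fixed on the ledge, where the lid is laid while the tub is open.
- divider_mid (a point): Centre of the divider, 10.5 mm above its underside; x along its fin. Grey disc 148 mm across, 3 thick, with an upright fin in the middle 30 mm long (x), 12 wide (y), its top 21 mm above the underside; 60 g. In place on the ledges its underside is 31 mm above the tub's origin.
- pack0_mid (a point): Centre of a black battery pack, a block 52 mm (x) x 28 mm (y) x 24 mm high (z), about 90 g; may be absent. Three lie side by side on the tub floor, 31 mm apart; on the floor this point is 16 mm above the tub's origin.
- pack1_mid (a point): Centre of a black battery pack, a block 52 mm (x) x 28 mm (y) x 24 mm high (z), about 90 g; may be absent. Three lie side by side on the tub floor, 31 mm apart; on the floor this point is 16 mm above the tub's origin.
- pack2_mid (a point): Centre of a black battery pack, a block 52 mm (x) x 28 mm (y) x 24 mm high (z), about 90 g; may be absent. Three lie side by side on the tub floor, 31 mm apart; on the floor this point is 16 mm above the tub's origin.
- tin0_mid (a point): Centre of a round steel coin-cell tin, 38 mm across, 18 mm high, about 50 g; may be absent. On the divider in place this point is 43 mm above the tub's origin; the closed lid's underside is above 58 mm.
- tin1_mid (a point): Centre of a round steel coin-cell tin, 38 mm across, 18 mm high, about 50 g; may be absent. On the divider in place this point is 43 mm above the tub's origin; the closed lid's underside is above 58 mm.
- cup: Bystander, to be left alone: stainless cup 78 mm wide with three stacked shuttlecocks in it, 140 mm high in all; origin under its centre.
- shuttle: Bystander, to be left alone: single shuttlecock standing skirt-down, 66 mm wide, 84 mm high; origin under its centre.
- case: Bystander, to be left alone: black sunglasses case 65 x 160 x 45 mm; origin under its centre.
- spray: Bystander, to be left alone: small visor-cleaner bottle, 52 mm wide, 150 mm high; origin under its centre.
- padlock: Bystander, to be left alone: brass padlock lying flat, 50 x 45 x 22 mm with a shackle on +x; origin under its centre.
- wax: Bystander, to be left alone: round aluminium wax tin 60 mm wide, 25 mm high; origin under its centre.
Mind the look-alikes: they are no part of the job. Leave any green look-alike of the part that bears pack0_mid alone.

How it is judged:
On the way, in this order (a step that is already met when the one before it is completed fails the run):
1. the lid is pressed down in its keepers (horizontal distance between lid_mid and tub below 0.02 m and angle between the x axis of lid_mid and the x axis of tub, either way round below 0.12 rad and z of lid_mid in the frame of tub below 0.081 m).
2. the lid is turned free of its keepers while still on the tub (horizontal distance between lid_mid and tub below 0.02 m and angle between the x axis of lid_mid and the x axis of tub, either way round above 0.35 rad and z of lid_mid in the frame of tub below 0.1 m), for 0.1 s.
3. the lid lies flat on the cork mat, let go (horizontal distance between lid_mid and mat_top below 0.06 m and z of lid_mid in the frame of mat_top below 0.026 m and angle between lid_mid's own z axis and vertical below 0.1 rad and contact force between the fingers and lid below 0.1 N), for 0.2 s.
4. all battery packs lie flat on the tub floor (horizontal distance between each of pack0_mid, pack1_mid, pack2_mid and tub below 0.06 m and z of pack0_mid in the frame of tub between 0.008 and 0.023 m and angle between each of pack0_mid, pack1_mid, pack2_mid's own z axis and vertical below 0.2 rad and z of pack1_mid in the frame of tub between 0.008 and 0.023 m and z of pack2_mid in the frame of tub between 0.008 and 0.023 m), for 0.2 s.
5. the divider rests flat on the ledges over them, let go (all of step 4 and horizontal distance between divider_mid and tub below 0.009 m and z of divider_mid in the frame of tub between 0.0375 and 0.0455 m and angle between divider_mid's own z axis and vertical below 0.06 rad and contact force between the fingers and divider below 0.1 N), for 0.2 s.
6. all tins lie flat on the divider (all of step 4 and horizontal distance between each of tin0_mid, tin1_mid and tub below 0.06 m and z of tin0_mid in the frame of tub between 0.037 and 0.049 m and angle between each of tin0_mid, tin1_mid's own z axis and vertical below 0.2 rad and z of tin1_mid in the frame of tub between 0.037 and 0.049 m and horizontal distance between divider_mid and tub below 0.009 m and z of divider_mid in the frame of tub between 0.0375 and 0.0455 m and angle between divider_mid's own z axis and vertical below 0.06 rad), for 0.2 s.
At the end, for the whole second after the job is handed in: Packs flat on the floor and tins flat on the divider, within 60 mm of the tub axis; divider on the ledges within 9 mm of the axis, tilt under 0.06 rad; lid locked: within 8 mm, bar within 0.08 rad of the keepers, sprung up (underside 65.5 to 70.5 mm over the tub origin), level and at rest (all of step 6 and horizontal distance between lid_mid and tub below 0.008 m and angle between the x axis of lid_mid and the x axis of tub, either way round below 0.08 rad and z of lid_mid in the frame of tub between 0.0845 and 0.0895 m and angle between lid_mid's own z axis and vertical below 0.04 rad and linear speed of lid below 0.02 m/s); the robot touches nothing.
It fails at once if the lid is forced round past the teeth without being pressed down (horizontal distance between lid_mid and tub below 0.02 m and angle between the x axis of lid_mid and the x axis of tub, either way round between 0.1 and 0.2 rad and z of lid_mid in the frame of tub between 0.0825 and 0.088 m).
It fails at once if a bystander is pushed more than 5 cm from its place or tipped over (distance of any of cup, shuttle, case, spray, padlock, wax from where it was at the start of the episode above 0.05 m or angle between any of cup, shuttle, case, spray, padlock, wax's own z axis and vertical above 0.6 rad).
Of pack0, pack1, pack2 only 2 to 3 are there at a start; the rules pass over those that are not, and their reading is None.
Of tin0, tin1 only 1 to 2 are there at a start; the rules pass over those that are not, and their reading is None.
At some moment in a run one of pack0, pack1, pack2, tin0, tin1 may be knocked a few centimetres aside while the robot is not near it.
It also fails if it takes over 200 s, if anything falls off the work surface, if the arm or the gripper's body presses on something with over 40 N, if the wrist force passes 120 N, or if a joint passes its speed limit or range.

## Robot

A 6-joint arm with a two-finger parallel gripper is mounted at the origin on the work surface. World frame = base frame: x ahead of the robot, y to its left, z up, the work surface at z = 0. Lengths are in m, angles in rad, forces in N, time in s.
With the tool pointing down it reaches from about 0.3 to 0.95 m from the base axis. Payload 3.1 kg.
Tool frame: the origin (TCP) lies between the finger pads; the fingertips stand bot.tcp_to_tips ahead of it and the grasp point (between the pads) lies 5 mm behind it (bot.tcp_to_tips is the distance from the TCP to the fingertips, in m); z points along the fingers, y is the line along which they close (so a half turn about z gives the same grasp; the last joint's range is limited). The gripper opens to 85 mm and grips with 20 to 120 N. Pads are 22 mm wide; open, the fingers measure 114 mm over their backs; the gripper's body (76 mm by 85 mm) begins 54 mm behind the grasp point. The pads swing forward as they close: fully open they stand 13 mm farther back than shut.
Start: joints at [1.164, 0.308, 1.634, -0, 1.2, -0.07], TCP at [0.207, 0.59, 0.245] pointing down, gripper open.
Joint ranges: [-3.06, 3.06], [-0.79, 1.96], [0.05, 2.63], [-1.19, 4.34], [0.05, 2.64], [-2.94, 2.94]. Speed limits (rad/s): [2.79, 2.79, 3.14, 3.14, 3.14, 3.14].

## Interface

Orientations are given as a unit quaternion [x, y, z, w].
In Python, from station import sense, cams, bot gives the robot as it stands.
- The arm moves only by the tool servo_tool, never from a script. Its argument "targets" is a list that holds one entry, the list of rows, each a list of 7 numbers: the shift along the tool's x, y, z in cm, then the turn, a rotation vector about the tool's x, y, z in degrees, then the finger opening in cm, from 0 to 8.54. A call has 1 to 8 rows; each row shifts and turns the commanded pose from where the row before left it, along the tool's axes as they then stand; what a row does not reach is not made up. A row lasts 1/12 s, in which the tool goes at most 41.7 mm and 7.16 degrees, less where a joint would pass 70% of its speed; a pose out of reach is approached as far as the arm can. A call is refused whole if a number of a shift passes 4.17 or a number of a turn 7.16, either way. A call with a gripper value outside its range is refused whole. The fingers move at their own pace and stop on an object; "squeeze" is the grip in N (left out, the last holds). Time passes only in rows, so rows that do not move let the fingers close. It gives the time, the measured TCP pose, the force, the opening and the grip force at its end, in the units of the state.
- sense(): the state, without advancing time (a new reading comes with each control period).
- cams.read_camera(name): name is "side" or "top" or "wrist"; returns (picture, depth): 400x640x3 uint8, red, green, blue; 400x640 float32, m along the optical axis (not along the pixel's ray), 0 where there is no reading.
- cams.get_calibration(name): a dict with "fov_y" (degrees; the focal length in pixels is half the picture's height over the tangent of half this angle, whatever the lens; pixels are square), "cx", "cy" (the principal point, pixels), "k1" (the pictures are not rectified: a ray, as slopes to the right and down, at radius r is drawn at 1 + k1 r^2 times it, then the intrinsics apply), "rvec" (rotation vector, rad) and "tvec" (3), from world to camera coordinates, as OpenCV has them; the wrist camera has in their place "tool_from_camera" (4x4, takes a point from camera to tool coordinates, whose origin is the TCP and whose axes are the flange's). Camera axes: x right, y down, z forward; pixel columns grow to the right and rows downward; lengths in m; the calibration is good to about 2 mm. A picture is of the moment at which its call begins: read the wrist's pose just before it. get_calibration takes no time and is no camera call.
- bot.hand_in(): hands the job in; it is judged then, once.
The state is a dict: "time_s": time; "joints": joint angles; "joint_vel": joint speeds; "joint_torque": joint torques, N m; "tool_pos": TCP position; "tool_rot": TCP orientation; "wrist_force": force on the tool from outside, world axes, zero at the start; "ft_torque": the same for the moment, N m; "gripper_width": opening from 0.0 (shut) to 1.0 (fully open); "grip_force": force on a finger pad.
Only numpy, scipy, OpenCV 4.12 (cv2) and the standard library are available. Lean on these libraries where they do the work, as an engineer would, in place of code of your own. Each camera call takes 0.05 s, during which the arm holds its last target. There are 200 camera calls.

## Working session

There is one attempt and no reset: what is moved stays moved. The work goes in short steps, Python scripts to look and compute and a tool call to move; the robot and the scene stay as the last step left them, time stands still between calls to the robot, and variables do not carry over. Pictures are saved under pics/ and viewed, at most 14 in all, crops included, and the job is handed in when it is done.

Besides the shell and the picture viewer there is one more tool, called after "Request:" in YAML: its name, and indented under it one key for each argument. servo_tool: Moves the arm, as the interface text tells. Its arguments: {"type":"object","properties":{"targets":{"type":"array"},"squeeze":{"type":"number"}},"required":["targets"]}

```bash
ls; mkdir -p pics; cat > h.py <<'E'
import numpy as np, cv2
from scipy.spatial.transform import Rotation as R
from station import sense, cams, bot
def cam_T(n):
    c=cams.get_calibration(n)
    if 'rvec' in c:
        M=cv2.Rodrigues(np.array(c['rvec'],float))[0]; t=np.array(c['tvec'],float).ravel()
        return c,M.T,-M.T@t
    s=sense(); Rt=R.from_quat(s['tool_rot']).as_matrix(); T=np.array(c['tool_from_camera'])
    return c,Rt@T[:3,:3],Rt@T[:3,3]+np.array(s['tool_pos'])
def grab(n):
    K=cam_T(n); p,d=cams.read_camera(n); np.savez(f'{n}.npz',p=p,d=d,M=K[1],t=K[2],f=200/np.tan(np.radians(K[0]['fov_y'])/2),cx=K[0]['cx'],cy=K[0]['cy'],k1=K[0]['k1'])
    return p,d
def rays(z,u,v):
    f=float(z['f']); pts=np.stack([np.ravel(u),np.ravel(v)],-1).astype(float).reshape(-1,1,2)
    A=np.array([[f,0,float(z['cx'])],[0,f,float(z['cy'])],[0,0,1]])
    q=cv2.undistortPoints(pts,A,np.array([float(z['k1']),0,0,0]))[:,0]
    return np.c_[q,np.ones(len(q))]
def px(n,u,v,h=None):
    "world point of pixels: by depth, or on plane z=h"
    z=np.load(f'{n}.npz'); r=rays(z,u,v)
    w=r@z['M'].T; t=z['t']
    if h is None: s=z['d'][np.ravel(v).astype(int),np.ravel(u).astype(int)]
    else: s=(h-t[2])/w[:,2]
    return t+w*np.asarray(s)[:,None] if np.ndim(s) else t+w*s
def cloud(n):
    v,u=np.mgrid[:400,:640]; return px(n,u,v).reshape(400,640,3)
def save(name,p,crop=None,k=1):
    if crop: a,b,c,d=crop; p=p[b:d,a:c]
    cv2.imwrite(f'pics/{name}.png',cv2.resize(p[:,:,::-1],None,fx=k,fy=k,interpolation=cv2.INTER_CUBIC))
E
python3 - <<'E'
from h import *
s=sense(); print({k:np.round(v,3) for k,v in s.items()}, bot.tcp_to_tips)
for n in('top','side'):
    p,d=grab(n); c,M,t=cam_T(n); print(n,c,t); save(n+'0',p,k=1.25)
E
```

```text
pics
{'time_s': np.float64(0.0), 'joints': array([ 1.164,  0.309,  1.635,  0.   ,  1.2  , -0.07 ]), 'joint_vel': array([ 0.001, -0.   , -0.001,  0.001, -0.   , -0.001]), 'joint_torque': array([-1.0000e-03, -4.1525e+01, -2.7666e+01, -0.0000e+00,  1.0000e-02,
        0.0000e+00]), 'tool_pos': array([0.206, 0.589, 0.244]), 'tool_rot': array([ 0.168,  0.986, -0.001, -0.   ]), 'wrist_force': array([-0.064,  0.358,  0.351]), 'ft_torque': array([-0.031,  0.003,  0.042]), 'grip_force': np.float64(0.0), 'gripper_width': np.float64(1.002)} 0.014
top {'fov_y': 46.01119048219094, 'cx': 309.362225454379, 'cy': 195.3842147684278, 'k1': 0.04343566946807821, 'rvec': array([ 2.18788822, -2.14313108,  0.10010809]), 'tvec': array([0.0433316 , 0.60120279, 1.10694294])} [0.48575963 0.04493132 1.16218064]
side {'fov_y': 56.58558513772261, 'cx': 314.8498331460915, 'cy': 202.9594758344316, 'k1': -0.07711675129891367, 'rvec': array([ 2.25228474, -0.85179195,  0.35139991]), 'tvec': array([-0.42075646,  0.35443721,  0.89163484])} [ 0.07069139 -0.54399517  0.89260653]
```

View pics/top0.png

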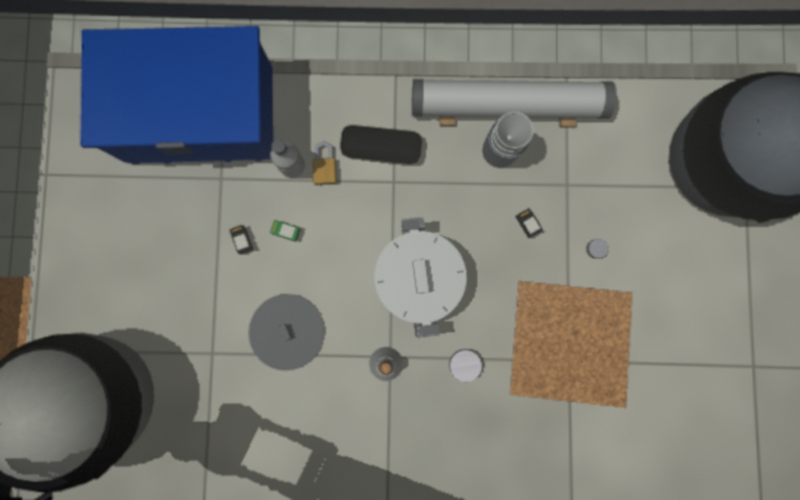

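View pics/side0.png

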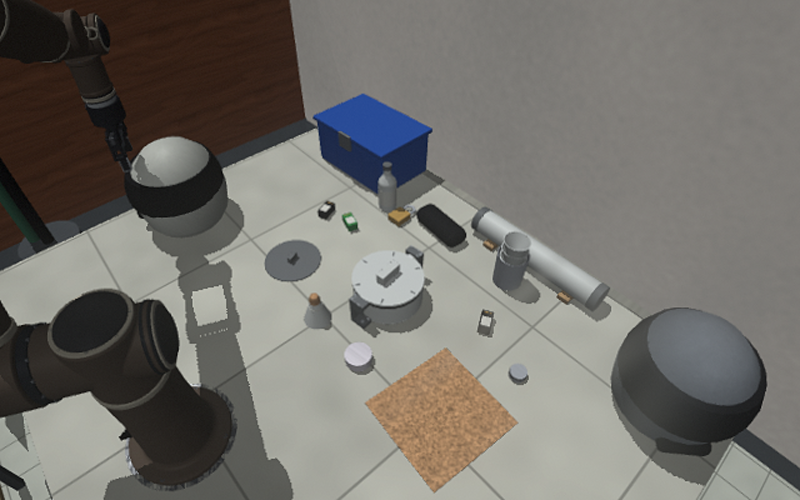

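The top view (1.25x) shows the lid and tub at (421,277), black packs at (241,239) and (529,222), a green look-alike at (286,230), a tin at (598,248), the divider at (287,331) and the mat at (571,344). The wax tin is at (465,365). The side view shows the same objects and no further packs or tins.

```bash
python3 - <<'E'
from h import *
C=cloud('top'); z=np.load('top.npz'); p=z['p']
def seg(name,u,v,r,zlo,zhi):
    u,v=u/1.25,v/1.25; uu,vv=np.meshgrid(np.arange(640),np.arange(400))
    m=(np.hypot(uu-u,vv-v)<r)&(C[...,2]>zlo)&(C[...,2]<zhi)
    P=C[m]; rect=cv2.minAreaRect((P[:,:2]*1000).astype(np.float32))
    print(name,len(P),'zmed %.4f'%np.median(P[:,2]),'mean',P.mean(0).round(4),'rect c',np.round(rect[0],1),'size',np.round(rect[1],1),'ang',round(rect[2],1))
for a in [('packA',241,239,18,.015,.05),('packB',529,222,18,.015,.05),('green',286,230,18,.015,.05),('tin',598,248,15,.01,.04),('disc',287,331,40,.0015,.012),('fin',287,331,20,.015,.04),('lid',421,277,42,.068,.080),('bar',421,277,20,.09,.12),('tub',421,277,62,.074,.12),('wax',465,365,20,.015,.05)]: seg(*a)
print(C[344*4//5,571*4//5])
# mat corners
u=np.array([518,632,626,511])/1.25;v=np.array([282,291,406,395])/1.25
q=px('top',u,v,.003);print(q.round(4),q.mean(0))
u=np.array([402,423,424,403,414,452,454,417])/1.25;v=np.array([219,217,229,231,324,321,333,336])/1.25
q=px('top',u,v);print(q.round(3))
E
```

```text
packA 268 zmed 0.0243 mean [0.606  0.3409 0.0242] rect c [605.8 342. ] size [52.5 30.4] ang 21.5
packB 259 zmed 0.0242 mean [ 0.6488 -0.2192  0.0241] rect c [ 649.5 -219.9] size [51.5 28.3] ang 30.7
green 249 zmed 0.0243 mean [0.6246 0.2556 0.0243] rect c [625.  256.1] size [52.5 27.9] ang 73.3
tin 204 zmed 0.0183 mean [ 0.602  -0.3522  0.0182] rect c [ 601.4 -353.2] size [37.9 35.7] ang 41.6
disc 2864 zmed 0.0035 mean [0.4287 0.2475 0.0038] rect c [430.  245.9] size [192.7 188. ] ang 36.3
fin 70 zmed 0.0204 mean [0.4286 0.2473 0.0205] rect c [428.7 247.4] size [29.7 12.2] ang 22.8
lid 4033 zmed 0.0743 mean [ 0.5368 -0.0073  0.0743] rect c [537.4  -7.3] size [168.4 168.9] ang 48.0
bar 261 zmed 0.1000 mean [ 0.537  -0.0069  0.1   ] rect c [537.2  -7.2] size [59.4 21.9] ang 8.3
tub 2797 zmed 0.0760 mean [ 0.5379 -0.0078  0.0786] rect c [537.5  -6.8] size [191.4 169.3] ang 48.1
wax 504 zmed 0.0252 mean [ 0.3737 -0.0974  0.0252] rect c [373.7 -97.6] size [56.5 57.5] ang 0.9
[ 0.41715201 -0.30136241  0.00484983]
[[ 0.5339 -0.2026  0.003 ]
 [ 0.5213 -0.4222  0.003 ]
 [ 0.3032 -0.4052  0.003 ]
 [ 0.3174 -0.1883  0.003 ]] [ 0.41894112 -0.30461514  0.003     ]
[[ 0.654  0.027  0.   ]
 [ 0.647 -0.011  0.081]
 [ 0.628 -0.014  0.058]
 [ 0.628  0.024  0.016]
 [ 0.448 -0.     0.006]
 [ 0.455 -0.074  0.005]
 [ 0.432 -0.079 -0.003]
 [ 0.428 -0.004  0.062]]
```

```bash
cat > plan.py <<'E'
from h import *
def rows(wps,step=3.0,turn=6.0):
    """wps: dicts p (world, None=keep), yaw (deg of tool y, mod 180 nearest, None=keep), w cm, n extra hold rows, step"""
    s=sense(); p=np.array(s['tool_pos']); Q=R.from_quat(s['tool_rot'])
    y=Q.as_matrix()[:,1]; yaw=np.degrees(np.arctan2(y[1],y[0])); w=s['gripper_width']*8.54
    j=s['joints']; out=[]
    print('t %.1f p %s yaw %.2f w %.2f F %s grip %.1f j6 %.2f'%(s['time_s'],p.round(4),yaw,w,np.round(s['wrist_force'],1),s['grip_force'],j[5]))
    for k in wps:
        p1=p+np.array(k['d'])if 'd' in k else np.array(k.get('p',p)); y1=k.get('yaw',yaw)
        if not k.get('exact'): y1=yaw+(y1-yaw+90)%180-90
        w=k.get('w',w); hold=k.get('n',0)
        c,s_=np.cos(np.radians(y1)),np.sin(np.radians(y1))
        Q1=R.from_matrix(np.array([[-s_,c,0],[c,s_,0],[0,0,-1]]).T.reshape(3,3).T) if 0 else R.from_matrix(np.c_[[-s_,c,0],[c,s_,0],[0,0,-1]])
        rv=(Q.inv()*Q1).as_rotvec(); dist=np.linalg.norm(p1-p)*100
        n=max(int(np.ceil(dist/k.get('step',step)-1e-6)),int(np.ceil(np.degrees(np.linalg.norm(rv))/k.get('turn',turn)-1e-6)),0)
        for i in range(n):
            Qa=Q*R.from_rotvec(rv*i/n)
            sh=Qa.inv().apply((p1-p)/n)*100
            out.append(list(np.round(sh,2)+0)+list(np.round(np.degrees(rv/n),2)+0)+[round(w,2)])
        out+=[[0]*6+[round(w,2)]]*hold
        p,Q,yaw=p1,Q1,y1
    for i in range(0,len(out),8): print('['+','.join('['+','.join('%g'%v for v in r)+']' for r in out[i:i+8])+']')
E
python3 - <<'E'
from plan import *
C=cloud('top'); P=C[(C[...,2]>.1)&(C[...,0]<.45)&(C[...,1]>.2)]; print(P.min(0),P.max(0))
P=C[(C[...,2]>.1)&(C[...,0]>.55)&(C[...,1]<-.3)]; print(P.min(0),P.max(0))
rows([dict(p=[.35,.3,.26],yaw=98.3,w=5),dict(p=[.5372,-.0071,.2],yaw=98.3),dict(p=[.5372,-.0071,.12],n=1)])
E
```

```text
[0.17217102 0.47349783 0.10005452] [0.42454242 0.68283809 0.3261481 ]
[ 0.64590583 -0.64897836  0.10015381] [ 0.89863845 -0.47365802  0.24485091]
t 0.1 p [0.2063 0.5892 0.2442] yaw 70.70 w 8.54 F [ 0.6 -0.7  0.2] grip 0.0 j6 -0.07
[[-2.1,-2.05,-0.14,-0.01,0,-2.51,5],[-2.01,-2.14,-0.14,-0.01,0,-2.51,5],[-1.91,-2.23,-0.14,-0.01,0,-2.51,5],[-1.82,-2.31,-0.14,-0.01,0,-2.51,5],[-1.71,-2.38,-0.14,-0.01,0,-2.51,5],[-1.61,-2.46,-0.14,-0.01,0,-2.51,5],[-1.5,-2.53,-0.14,-0.01,0,-2.51,5],[-1.39,-2.59,-0.14,-0.01,0,-2.51,5]]
[[-1.27,-2.65,-0.14,-0.01,0,-2.51,5],[-1.15,-2.7,-0.14,-0.01,0,-2.51,5],[-1.03,-2.75,-0.14,-0.01,0,-2.51,5],[-1.08,-2.55,0.46,0,0,0,5],[-1.08,-2.55,0.46,0,0,0,5],[-1.08,-2.55,0.46,0,0,0,5],[-1.08,-2.55,0.46,0,0,0,5],[-1.08,-2.55,0.46,0,0,0,5]]
[[-1.08,-2.55,0.46,0,0,0,5],[-1.08,-2.55,0.46,0,0,0,5],[-1.08,-2.55,0.46,0,0,0,5],[-1.08,-2.55,0.46,0,0,0,5],[-1.08,-2.55,0.46,0,0,0,5],[-1.08,-2.55,0.46,0,0,0,5],[-1.08,-2.55,0.46,0,0,0,5],[-1.08,-2.55,0.46,0,0,0,5]]
[[0,0,2.67,0,0,0,5],[0,0,2.67,0,0,0,5],[0,0,2.67,0,0,0,5],[0,0,0,0,0,0,5]]
```

```bash
python3 - <<'E'
from plan import *
for n in('top','side'):
    C=cloud(n)
    for x in np.arange(.1,.5,.05):
        print(n,round(x,2),[round(float(np.max(C[(abs(C[...,0]-x)<.025)&(abs(C[...,1]-y)<.025)][:,2],initial=-1)),2) for y in np.arange(.25,.8,.05)])
E
```

```text
top 0.1 [0.0, 0.01, 0.01, 0.01, 0.0, 0.01, 0.01, 0.0, 0.0, 0.01, 0.0]
top 0.15 [0.01, 0.01, 0.01, 0.01, 0.01, 0.01, 0.15, 0.16, 0.01, 0.0, 0.0]
top 0.2 [0.01, 0.01, 0.01, 0.01, 0.01, 0.19, 0.33, 0.3, 0.21, -1.0, -1.0]
top 0.25 [0.01, 0.01, 0.01, 0.01, 0.01, 0.21, 0.24, 0.24, 0.24, -1.0, -1.0]
top 0.3 [0.01, 0.01, 0.01, 0.01, 0.14, 0.22, 0.24, 0.25, 0.24, -1.0, -1.0]
top 0.35 [0.01, 0.01, 0.01, 0.01, 0.01, 0.21, 0.24, 0.24, 0.24, -1.0, -1.0]
top 0.4 [0.03, 0.01, 0.01, 0.01, 0.01, 0.18, 0.21, 0.22, 0.21, 0.17, 0.01]
top 0.45 [0.03, 0.01, 0.01, 0.01, 0.01, 0.01, 0.01, 0.01, 0.01, 0.01, 0.01]
side 0.1 [0.73, 0.71, 0.63, 0.6, 0.58, 0.0, 0.01, 0.0, 0.0, 0.01, 0.0]
side 0.15 [0.0, 0.7, 0.7, 0.68, 0.64, 0.33, 0.52, 0.52, 0.15, 0.0, 0.0]
side 0.2 [0.0, 0.0, 0.0, 0.63, 0.64, 0.59, 0.55, 0.52, 0.29, 0.19, 0.0]
side 0.25 [0.0, 0.01, 0.01, 0.01, 0.13, 0.58, 0.59, 0.59, 0.32, 0.19, -1.0]
side 0.3 [0.01, 0.0, 0.0, 0.0, 0.15, 0.22, 0.24, 0.24, 0.24, -1.0, -1.0]
side 0.35 [0.01, 0.01, 0.01, 0.01, 0.0, 0.21, 0.24, 0.24, 0.23, -1.0, -1.0]
side 0.4 [0.02, 0.01, 0.01, 0.0, 0.0, 0.18, 0.21, 0.22, 0.19, -1.0, -1.0]
side 0.45 [0.03, 0.01, 0.0, 0.0, 0.0, 0.0, 0.0, 0.0, 0.0, 0.0, 0.0]
```

```bash
python3 - <<'E'
from plan import *
rows([dict(d=[0,0,.08],yaw=98.3,w=5,turn=7,step=2),dict(p=[.33,.33,.32],step=3.5),dict(p=[.5372,-.0071,.22],step=3.5),dict(p=[.5372,-.0071,.13],step=3,n=1)])
E
```

```text
t 0.1 p [0.2063 0.5892 0.2442] yaw 70.70 w 8.54 F [ 0.6 -0.7  0.2] grip 0.0 j6 -0.07
[[0,0,-2,-0.03,-0.01,-6.9,5],[0,0,-2,-0.03,-0.01,-6.9,5],[0,0,-2,-0.03,-0.01,-6.9,5],[0,0,-2,-0.03,-0.01,-6.9,5],[-0.94,-3.05,0.05,0,0,0,5],[-0.94,-3.05,0.05,0,0,0,5],[-0.94,-3.05,0.05,0,0,0,5],[-0.94,-3.05,0.05,0,0,0,5]]
[[-0.94,-3.05,0.05,0,0,0,5],[-0.94,-3.05,0.05,0,0,0,5],[-0.94,-3.05,0.05,0,0,0,5],[-0.94,-3.05,0.05,0,0,0,5],[-0.94,-3.05,0.05,0,0,0,5],[-1.3,-3.03,0.83,0,0,0,5],[-1.3,-3.03,0.83,0,0,0,5],[-1.3,-3.03,0.83,0,0,0,5]]
[[-1.3,-3.03,0.83,0,0,0,5],[-1.3,-3.03,0.83,0,0,0,5],[-1.3,-3.03,0.83,0,0,0,5],[-1.3,-3.03,0.83,0,0,0,5],[-1.3,-3.03,0.83,0,0,0,5],[-1.3,-3.03,0.83,0,0,0,5],[-1.3,-3.03,0.83,0,0,0,5],[-1.3,-3.03,0.83,0,0,0,5]]
[[-1.3,-3.03,0.83,0,0,0,5],[0,0,3,0,0,0,5],[0,0,3,0,0,0,5],[0,0,3,0,0,0,5],[0,0,0,0,0,0,5]]
```

Request:
servo_tool:
  targets:
    - [[0,0,-2,0,0,-6.9,5],[0,0,-2,0,0,-6.9,5],[0,0,-2,0,0,-6.9,5],[0,0,-2,0,0,-6.9,5],[-0.94,-3.05,0.05,0,0,0,5],[-0.94,-3.05,0.05,0,0,0,5],[-0.94,-3.05,0.05,0,0,0,5],[-0.94,-3.05,0.05,0,0,0,5]]

```text
time_s: 0.77
tool_pos: [0.2614, 0.4732, 0.3227]
tool_rot: [-0.073, 0.997, -0.0, -0.0]
wrist_force: [1.1, 0.7, 0.1]
gripper_width: 0.59
grip_force: 0.0
```

Request:
servo_tool:
  targets:
    - [[-0.94,-3.05,0.05,0,0,0,5],[-0.94,-3.05,0.05,0,0,0,5],[-0.94,-3.05,0.05,0,0,0,5],[-0.94,-3.05,0.05,0,0,0,5],[-0.94,-3.05,0.05,0,0,0,5],[-1.3,-3.03,0.83,0,0,0,5],[-1.3,-3.03,0.83,0,0,0,5],[-1.3,-3.03,0.83,0,0,0,5]]

```text
time_s: 1.43
tool_pos: [0.3819, 0.2447, 0.2955]
tool_rot: [-0.073, 0.997, 0.0, 0.0]
wrist_force: [1.0, -0.2, -0.5]
gripper_width: 0.583
grip_force: 0.0
```

Request:
servo_tool:
  targets:
    - [[-1.3,-3.03,0.83,0,0,0,5],[-1.3,-3.03,0.83,0,0,0,5],[-1.3,-3.03,0.83,0,0,0,5],[-1.3,-3.03,0.83,0,0,0,5],[-1.3,-3.03,0.83,0,0,0,5],[-1.3,-3.03,0.83,0,0,0,5],[-1.3,-3.03,0.83,0,0,0,5],[-1.3,-3.03,0.83,0,0,0,5]]

```text
time_s: 2.1
tool_pos: [0.5197, 0.0198, 0.2286]
tool_rot: [-0.072, 0.997, 0.0, -0.0]
wrist_force: [0.5, 0.4, -0.7]
gripper_width: 0.585
grip_force: 0.0
```

Request:
servo_tool:
  targets:
    - [[-1.3,-3.03,0.83,0,0,0,5],[0,0,2,0,0,0,5],[0,0,2,0,0,0,5],[0,0,0,0,0,0,5]]

```text
time_s: 2.43
tool_pos: [0.5332, -0.0073, 0.1765]
tool_rot: [-0.072, 0.997, 0.001, -0.005]
wrist_force: [-0.6, 0.5, 0.2]
gripper_width: 0.583
grip_force: 0.0
```

```bash
python3 - <<'E'
from plan import *
p,d=grab('wrist'); save('w1',p)
C=cloud('wrist'); m=(C[...,2]>.093)&(C[...,2]<.108)&(np.hypot(C[...,0]-.537,C[...,1]+.007)<.045)
print(m.sum(),np.median(C[m][:,2]),cv2.minAreaRect((C[m][:,:2]*1000).astype(np.float32)))
m=(C[...,2]>.069)&(C[...,2]<.078); print(m.sum(),np.median(C[m][:,2]))
rows([dict(p=[.5372,-.0071,.0905],yaw=98.3,w=5)])
E
```

```text
3291 0.10074265688156461 ((535.774658203125, -7.638735771179199), (59.87081527709961, 22.05232810974121), 8.30643367767334)
40836 0.07484358781454943
t 2.5 p [ 0.5342 -0.0069  0.1783] yaw 98.26 w 4.99 F [ 0.5 -0.1  0. ] grip 0.0 j6 -1.81
[[-0.12,-0.03,2.93,0.03,-0.13,-0.01,5],[-0.11,-0.02,2.93,0.03,-0.13,-0.01,5],[-0.1,-0.02,2.93,0.03,-0.13,-0.01,5]]
```

Request:
servo_tool:
  targets:
    - [[-0.1,0,2.9,0,0,0,5],[-0.1,0,2.9,0,0,0,5],[0,0,2.5,0,0,0,5],[0,0,0.4,0,0,0,5],[0,0,0,0,0,0,5],[0,0,0,0,0,0,5]]

```text
time_s: 2.98
tool_pos: [0.5399, -0.0063, 0.0957]
tool_rot: [-0.073, 0.997, -0.0, 0.001]
wrist_force: [0.3, 0.2, -0.7]
gripper_width: 0.582
grip_force: 0.0
```

```bash
python3 - <<'E'
from plan import *
rows([dict(p=[.5366,-.0073,.0905],yaw=98.3,w=5)])
E
```

```text
t 3.0 p [ 0.5399 -0.0063  0.0957] yaw 98.34 w 4.97 F [ 0.3  0.2 -0.7] grip 0.0 j6 -1.81
[[0.34,-0.05,0.52,-0.03,0.11,0.04,5]]
```

Request:
servo_tool:
  targets:
    - [[0.33,-0.05,0.45,0,0,0,5],[0,0,0,0,0,0,1.5],[0,0,0,0,0,0,1.5],[0,0,0,0,0,0,1.5],[0,0,0,0,0,0,1.5],[0,0,0,0,0,0,1.5]]
  squeeze: 70

```text
time_s: 3.48
tool_pos: [0.5362, -0.0075, 0.0905]
tool_rot: [-0.072, 0.997, -0.0, 0.001]
wrist_force: [-0.7, 0.8, 3.7]
gripper_width: 0.24
grip_force: 71.5
```

Request:
servo_tool:
  targets:
    - [[0,0,0,0,0,0,1.5],[0,0,0.2,0,0,0,1.5],[0,0,0.2,0,0,0,1.5],[0,0,0.2,0,0,0,1.5],[0,0,0.2,0,0,0,1.5],[0,0,0,0,0,0,1.5]]

```text
time_s: 3.98
tool_pos: [0.5363, -0.0075, 0.0828]
tool_rot: [-0.072, 0.997, -0.0, 0.0]
wrist_force: [-2.2, 0.3, 11.8]
gripper_width: 0.245
grip_force: 72.7
```

```bash
python3 - <<'E'
from plan import *
rows([])
p,d=grab('top');save('t1',p,(270,150,420,300),4)
C=cloud('wrist')if 0 else cloud('top')
for lo,hi in((.060,.072),(.084,.095)):
    m=(C[...,2]>.05)&(C[...,2]<.08)&(np.hypot(C[...,0]-.537,C[...,1]+.007)<.08)&(np.hypot(C[...,0]-.537,C[...,1]+.007)>.045)
print(m.sum(),np.median(C[m][:,2]),np.percentile(C[m][:,2],[10,90]))
E
```

```text
t 4.0 p [ 0.5363 -0.0075  0.0828] yaw 98.31 w 2.09 F [-2.2  0.3 11.8] grip 72.7 j6 -1.81
824 0.06609851854398763 [0.06348598 0.06882533]
```

Request:
servo_tool:
  targets:
    - [[0,0,0.12,0,0,0,1.5],[0,0,0,0,0,0,1.5],[0,0,0,0,0,-5,1.5],[0,0,0,0,0,-5,1.5],[0,0,0,0,0,-5,1.5],[0,0,0,0,0,-5,1.5],[0,0,0,0,0,0,1.5]]

```text
time_s: 4.62
tool_pos: [0.5384, -0.0077, 0.0828]
tool_rot: [-0.245, 0.969, -0.001, 0.003]
wrist_force: [-0.7, 1.1, 10.8]
gripper_width: 0.241
grip_force: 72.9
```

Request:
servo_tool:
  targets:
    - [[0,0,0,0,0,-5,1.5],[0,0,0,0,0,-5,1.5],[0,0,0,0,0,-5,1.5],[0,0,0,0,0,-5,1.5],[0,0,0,0,0,-4,1.5],[0,0,0,0,0,0,1.5],[0,0,0,0,0,0,1.5]]

```text
time_s: 5.2
tool_pos: [0.5384, -0.0077, 0.0828]
tool_rot: [-0.441, 0.898, -0.001, 0.002]
wrist_force: [-0.3, 0.4, 12.2]
gripper_width: 0.239
grip_force: 72.9
```

```bash
python3 - <<'E'
from plan import *
rows([])
p,d=grab('top');save('t2',p,(270,150,420,300),4)
C=cloud('top');D=np.hypot(C[...,0]-.537,C[...,1]+.007)
m=(C[...,2]>.05)&(C[...,2]<.08)&(D<.08)&(D>.045)
print(m.sum(),np.median(C[m][:,2]))
E
```

```text
t 5.2 p [ 0.5384 -0.0077  0.0828] yaw 142.30 w 2.04 F [-0.3  0.4 12.2] grip 72.9 j6 -2.58
754 0.06605942475250082
```

View pics/t2.png

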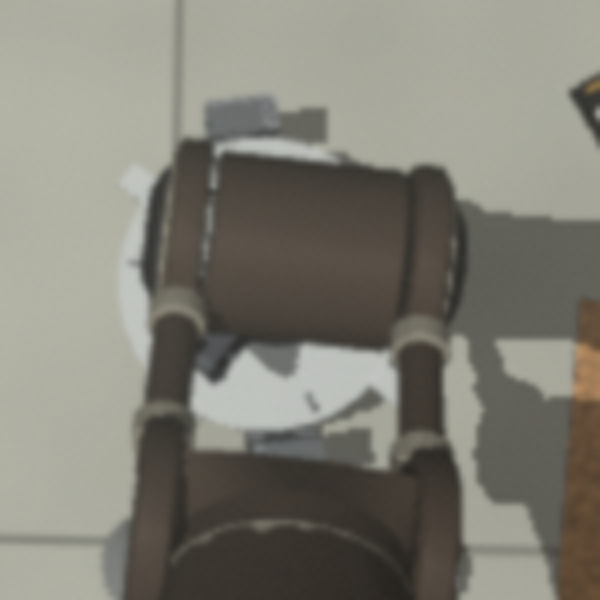

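The picture shows the lid's lug at crop (135,180), turned about 44° anticlockwise from the keeper at (240,117). The lid is free.

```bash
python3 - <<'E'
from plan import *
rows([dict(d=[0,0,.12],step=2),dict(p=[.419,-.3045,.2],yaw=98.3,step=3),dict(p=[.419,-.3045,.045],step=3,n=1)])
E
```

```text
t 5.2 p [ 0.5384 -0.0076  0.0828] yaw 142.30 w 2.07 F [-0.2  1.3 11.9] grip 72.9 j6 -2.58
[[-0.01,-0.01,-2,-0.04,0.03,0,2.07],[-0.01,-0.01,-2,-0.04,0.03,0,2.07],[0,-0.01,-2,-0.04,0.03,0,2.07],[0,0,-2,-0.04,0.03,0,2.07],[0,0,-2,-0.04,0.03,0,2.07],[0,0,-2,-0.04,0.03,0,2.07],[2.8,-0.79,0.03,0,0,4,2.07],[2.74,-0.98,0.03,0,0,4,2.07]]
[[2.66,-1.17,0.03,0,0,4,2.07],[2.57,-1.36,0.03,0,0,4,2.07],[2.47,-1.53,0.03,0,0,4,2.07],[2.36,-1.7,0.03,0,0,4,2.07],[2.23,-1.86,0.03,0,0,4,2.07],[2.1,-2.01,0.03,0,0,4,2.07],[1.95,-2.15,0.03,0,0,4,2.07],[1.8,-2.29,0.03,0,0,4,2.07]]
[[1.64,-2.41,0.03,0,0,4,2.07],[0,0,2.58,0,0,0,2.07],[0,0,2.58,0,0,0,2.07],[0,0,2.58,0,0,0,2.07],[0,0,2.58,0,0,0,2.07],[0,0,2.58,0,0,0,2.07],[0,0,2.58,0,0,0,2.07],[0,0,0,0,0,0,2.07]]
```

Request:
servo_tool:
  targets:
    - [[0,0,-1,0,0,0,1.5],[0,0,-2,0,0,0,1.5],[0,0,-3,0,0,0,1.5],[0,0,-3,0,0,0,1.5],[0,0,-3,0,0,0,1.5],[2.8,-0.79,0,0,0,4,1.5],[2.74,-0.98,0,0,0,4,1.5]]

```text
time_s: 5.83
tool_pos: [0.5153, -0.0614, 0.2021]
tool_rot: [-0.377, 0.926, -0.001, 0.002]
wrist_force: [-0.6, -0.3, -3.5]
gripper_width: 0.242
grip_force: 70.9
```

Request:
servo_tool:
  targets:
    - [[2.66,-1.17,0,0,0,4,1.5],[2.57,-1.36,0,0,0,4,1.5],[2.47,-1.53,0,0,0,4,1.5],[2.36,-1.7,0,0,0,4,1.5],[2.23,-1.86,0,0,0,4,1.5],[2.1,-2.01,0,0,0,4,1.5],[1.95,-2.15,0,0,0,4,1.5],[1.8,-2.29,0,0,0,4,1.5]]

```text
time_s: 6.5
tool_pos: [0.4253, -0.2777, 0.1987]
tool_rot: [-0.105, 0.994, 0.001, -0.001]
wrist_force: [0.2, -0.5, -2.4]
gripper_width: 0.241
grip_force: 70.9
```

Request:
servo_tool:
  targets:
    - [[1.64,-2.41,0,0,0,4,1.5],[0,0,2.5,0,0,0,1.5],[0,0,2.5,0,0,0,1.5],[0,0,2.5,0,0,0,1.5],[0,0,2.5,0,0,0,1.5],[0,0,2.5,0,0,0,1.5],[0,0,0,0,0,0,1.5],[0,0,0,0,0,0,1.5]]

```text
time_s: 7.17
tool_pos: [0.4139, -0.3023, 0.0729]
tool_rot: [-0.072, 0.997, 0.002, -0.002]
wrist_force: [0.8, -0.3, -2.7]
gripper_width: 0.241
grip_force: 70.7
```

```bash
python3 - <<'E'
from plan import *
rows([dict(p=[.419,-.3045,.0255],yaw=98.3)])
p,d=grab('top');save('t3',p,k=1.25)
E
```

```text
t 7.2 p [ 0.4139 -0.3023  0.0729] yaw 98.29 w 2.06 F [ 0.8 -0.3 -2.7] grip 70.7 j6 -2.43
[[-0.25,-0.16,2.37,0.15,-0.13,0,2.06],[-0.24,-0.15,2.37,0.15,-0.13,0,2.06]]
```

View pics/t3.png

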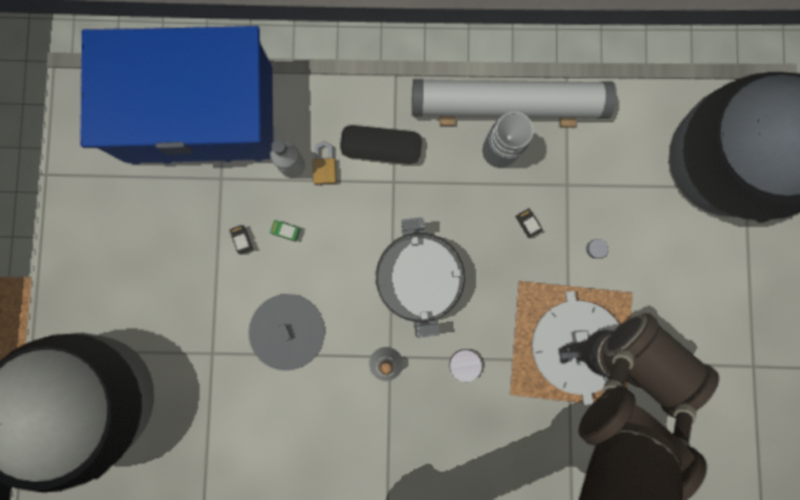

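The lid now hangs above the mat at (578,347), and the tub at (421,277) is open and empty with its ledges visible.

Request:
servo_tool:
  targets:
    - [[-0.25,-0.15,2,0,0,0,1.5],[-0.25,-0.15,2,0,0,0,1.5],[0,0,0.6,0,0,0,1.5],[0,0,0.2,0,0,0,1.5],[0,0,0,0,0,0,1.5]]

```text
time_s: 7.63
tool_pos: [0.4219, -0.3067, 0.0283]
tool_rot: [-0.072, 0.997, -0.0, 0.0]
wrist_force: [1.2, -0.4, -3.3]
gripper_width: 0.238
grip_force: 70.7
```

```bash
python3 - <<'E'
from plan import *
rows([dict(p=[.419,-.3045,.0255],yaw=98.3)])
C=cloud('top')
c=np.array([.537,-.007]);D=np.hypot(C[...,0]-c[0],C[...,1]-c[1])
k=(D>.083)&(D<.118)&(C[...,2]>.070)&(C[...,2]<.085)
P=C[k]
for s in(1,-1):
    Q=P[(P[:,0]-c[0])*s>0]; print(len(Q),np.median(Q,0),cv2.minAreaRect((Q[:,:2]*1000).astype(np.float32)))
m=(D<.06)&(C[...,2]<.02);print(np.median(C[m],0))
rim=(D<.092)&(D>.07)&(C[...,2]>.062)&(C[...,2]<.074)
print(rim.sum(),cv2.minEnclosingCircle((C[rim][:,:2]*1000).astype(np.float32)),np.median(C[rim][:,2]))
E
```

```text
t 7.6 p [ 0.4219 -0.3067  0.0283] yaw 98.31 w 2.04 F [ 1.2 -0.4 -3.3] grip 70.7 j6 -2.43
[[0.26,0.26,0.28,-0.03,0.03,0.01,2.04]]
170 [0.63472462 0.00618535 0.0802407 ] ((615.6673583984375, -32.671783447265625), (131.21609497070312, 40.43367385864258), 64.85869598388672)
171 [ 0.43968644 -0.02212663  0.08027888] ((439.20855712890625, -21.752119064331055), (20.932003021240234, 40.95423889160156), 8.674514770507812)
[ 0.53655365 -0.00680244  0.00436457]
302 ((540.9669799804688, -4.4993414878845215), 87.13009643554688) 0.06973371889767521
```

Request:
servo_tool:
  targets:
    - [[0,0,0.25,0,0,0,1.5],[0,0,0.1,0,0,0,1.5],[0,0,0,0,0,0,5],[0,0,0,0,0,0,5],[0,0,0,0,0,0,5],[0,0,0,0,0,0,5]]

```text
time_s: 8.13
tool_pos: [0.422, -0.3069, 0.0245]
tool_rot: [-0.072, 0.997, -0.0, 0.0]
wrist_force: [0.3, 0.0, -0.3]
gripper_width: 0.585
grip_force: 0.0
```

Request:
servo_tool:
  targets:
    - [[0,0,-1,0,0,0,5],[0,0,-2,0,0,0,5],[0,0,-3,0,0,0,6],[0,0,-3,0,0,0,6],[0,0,-2,0,0,0,6],[0,0,0,0,0,0,6]]

```text
time_s: 8.63
tool_pos: [0.4248, -0.3092, 0.1398]
tool_rot: [-0.072, 0.997, -0.004, 0.004]
wrist_force: [0.7, -0.0, 0.1]
gripper_width: 0.7
grip_force: 0.0
```

```bash
cat > objs.py <<'E'
from plan import *
def seg(name,x,y,r,zlo,zhi,cam='top'):
    C=cloud(cam); m=(np.hypot(C[...,0]-x,C[...,1]-y)<r)&(C[...,2]>zlo)&(C[...,2]<zhi)
    P=C[m]
    if len(P)<10: print(name,'gone'); return
    c,(w,h),a=cv2.minAreaRect((P[:,:2]*1000).astype(np.float32))
    print(name,len(P),'z %.4f'%np.median(P[:,2]),'c',np.round(c,1),'mean',(P.mean(0)*1000)[:2].round(1),'size %.1f %.1f'%(max(w,h),min(w,h)),'long yaw %.1f'%(a if w>h else a-90))
def scan():
    grab('top')
    seg('packA',.606,.341,.05,.015,.05);seg('packB',.649,-.219,.05,.015,.05);seg('tin',.602,-.352,.05,.012,.04);seg('fin',.4286,.2473,.05,.015,.04)
    seg('lid',.419,-.3045,.12,.005,.02);seg('bar',.419,-.3045,.06,.027,.05);seg('green',.625,.256,.04,.015,.05)
E
python3 - <<'E'
from objs import *
scan()
rows([dict(p=[.6495,-.2196,.14],yaw=120.7,w=6),dict(p=[.6495,-.2196,.0165],w=6,step=2.5,n=1),])
E
```

```text
packA 271 z 0.0242 c [606.2 341.6] mean [605.8 340.8] size 53.0 30.4 long yaw 23.0
packB 257 z 0.0242 c [ 649.4 -219.9] mean [ 649.  -219.2] size 51.5 28.7 long yaw 30.7
tin 199 z 0.0180 c [ 601.9 -353.1] mean [ 602.1 -352.8] size 36.4 36.3 long yaw 51.3
fin 66 z 0.0216 c [428.8 247.7] mean [428.6 247.3] size 29.6 12.0 long yaw 24.7
lid 3823 z 0.0089 c [ 423.4 -300.2] mean [ 425.3 -294.4] size 228.8 217.5 long yaw -6.3
bar 129 z 0.0352 c [ 439.4 -304.7] mean [ 440.3 -303.8] size 29.9 23.1 long yaw 6.3
green 249 z 0.0240 c [624.9 256. ] mean [624.7 255.6] size 52.2 28.1 long yaw 74.2
t 8.7 p [ 0.4236 -0.3082  0.1376] yaw 98.31 w 6.00 F [-0.1  0.4 -0.1] grip 0.0 j6 -2.43
[[-2.63,0.61,-0.02,-0.04,0.02,-2.49,6],[-2.65,0.5,-0.02,-0.04,0.02,-2.49,6],[-2.67,0.38,-0.02,-0.04,0.02,-2.49,6],[-2.68,0.26,-0.02,-0.04,0.02,-2.49,6],[-2.69,0.15,-0.02,-0.04,0.02,-2.49,6],[-2.7,0.03,-0.02,-0.04,0.02,-2.49,6],[-2.69,-0.09,-0.02,-0.04,0.02,-2.49,6],[-2.69,-0.2,-0.02,-0.04,0.02,-2.49,6]]
[[-2.68,-0.32,-0.03,-0.04,0.02,-2.49,6],[0,0,2.47,0,0,0,6],[0,0,2.47,0,0,0,6],[0,0,2.47,0,0,0,6],[0,0,2.47,0,0,0,6],[0,0,2.47,0,0,0,6],[0,0,0,0,0,0,6]]
```

Request:
servo_tool:
  targets:
    - [[-2.63,0.61,0,0,0,-2.49,6],[-2.65,0.5,0,0,0,-2.49,6],[-2.67,0.38,0,0,0,-2.49,6],[-2.68,0.26,0,0,0,-2.49,6],[-2.69,0.15,0,0,0,-2.49,6],[-2.7,0.03,0,0,0,-2.49,6],[-2.69,-0.09,0,0,0,-2.49,6],[-2.69,-0.2,0,0,0,-2.49,6]]

```text
time_s: 9.35
tool_pos: [0.6223, -0.2266, 0.1321]
tool_rot: [-0.245, 0.97, 0.001, -0.001]
wrist_force: [-0.0, -0.4, 0.3]
gripper_width: 0.706
grip_force: 0.0
```

Request:
servo_tool:
  targets:
    - [[-2.68,-0.32,0,0,0,-2.49,6],[0,0,2.5,0,0,0,6],[0,0,2.5,0,0,0,6],[0,0,2.5,0,0,0,6],[0,0,1,0,0,0,6],[0,0,0,0,0,0,6],[0,0,0,0,0,0,6]]

```text
time_s: 9.93
tool_pos: [0.6465, -0.2176, 0.0477]
tool_rot: [-0.265, 0.964, 0.001, -0.001]
wrist_force: [-0.2, -0.3, 0.9]
gripper_width: 0.699
grip_force: 0.0
```

```bash
python3 - <<'E'
from objs import *
grab('wrist'); seg('B',.649,-.219,.06,.015,.035,'wrist')
rows([dict(p=[.6495,-.2196,.0165],yaw=120.7,w=6)])
E
```

```text
B 6076 z 0.0249 c [ 648.  -221.7] mean [ 645.5 -223.2] size 52.0 28.2 long yaw 30.5
t 10.0 p [ 0.6478 -0.2182  0.0494] yaw 120.70 w 5.97 F [ 0.6 -0.3 -0.6] grip 0.0 j6 -2.50
[[-0.04,-0.1,1.65,-0.01,0.01,0,6],[-0.04,-0.1,1.65,-0.01,0.01,0,6]]
```

Request:
servo_tool:
  targets:
    - [[-0.08,-0.2,1.6,0,0,0,6],[0,0,1.6,0,0,0,6],[0,0,0,0,0,0,6],[0,0,0,0,0,0,2],[0,0,0,0,0,0,2],[0,0,0,0,0,0,2],[0,0,0,0,0,0,2],[0,0,0,0,0,0,2]]
  squeeze: 40

```text
time_s: 10.65
tool_pos: [0.6501, -0.2196, 0.0182]
tool_rot: [-0.265, 0.964, -0.001, 0.001]
wrist_force: [1.0, 0.8, 2.6]
gripper_width: 0.32
grip_force: 40.2
```

Request:
servo_tool:
  targets:
    - [[0,0,-1,0,0,0,2],[0,0,-2.5,0,0,0,2],[0,0,-3.5,0,0,0,2],[0,0,-3.5,0,0,0,2],[0,0,-3,0,0,0,2],[0,0,0,0,0,0,2]]

```text
time_s: 11.15
tool_pos: [0.6542, -0.2212, 0.1616]
tool_rot: [-0.265, 0.964, -0.005, 0.006]
wrist_force: [1.6, -0.4, 0.5]
gripper_width: 0.316
grip_force: 40.0
```

```bash
python3 - <<'E'
from objs import *
rows([dict(p=[.557,-.0223,.15],yaw=143.3,w=2,n=1),dict(p=[.557,-.0223,.04],step=2.8,n=1)])
E
```

```text
t 11.2 p [ 0.6542 -0.2212  0.1616] yaw 120.72 w 2.70 F [ 1.6 -0.4  0.5] grip 40.0 j6 -2.50
[[-0.22,2.76,0.11,-0.1,0.05,-2.82,2],[-0.36,2.74,0.12,-0.1,0.05,-2.82,2],[-0.49,2.72,0.12,-0.1,0.05,-2.82,2],[-0.63,2.7,0.13,-0.1,0.05,-2.82,2],[-0.76,2.66,0.13,-0.1,0.05,-2.82,2],[-0.89,2.62,0.13,-0.1,0.05,-2.82,2],[-1.02,2.57,0.14,-0.1,0.05,-2.82,2],[-1.14,2.52,0.14,-0.1,0.05,-2.82,2]]
[[0,0,0,0,0,0,2],[0,0,2.75,0,0,0,2],[0,0,2.75,0,0,0,2],[0,0,2.75,0,0,0,2],[0,0,2.75,0,0,0,2],[0,0,0,0,0,0,2]]
```

Request:
servo_tool:
  targets:
    - [[-0.22,2.76,0,0,0,-2.82,2],[-0.36,2.74,0,0,0,-2.82,2],[-0.49,2.72,0,0,0,-2.82,2],[-0.63,2.7,0,0,0,-2.82,2],[-0.76,2.66,0,0,0,-2.82,2],[-0.89,2.62,0,0,0,-2.82,2],[-1.02,2.57,0,0,0,-2.82,2],[-1.14,2.52,0,0,0,-2.82,2]]

```text
time_s: 11.82
tool_pos: [0.5505, -0.0192, 0.1517]
tool_rot: [-0.449, 0.893, 0.0, -0.0]
wrist_force: [0.8, 0.5, -0.2]
gripper_width: 0.319
grip_force: 39.9
```

Request:
servo_tool:
  targets:
    - [[0,0,0,0,0,0,2],[0,0,2.5,0,0,0,2],[0,0,2.5,0,0,0,2],[0,0,2,0,0,0,2],[0,0,0,0,0,0,2],[0,0,0,0,0,0,2]]

```text
time_s: 12.32
tool_pos: [0.5505, -0.0205, 0.0807]
tool_rot: [-0.448, 0.894, 0.001, -0.002]
wrist_force: [0.1, 0.0, -0.3]
gripper_width: 0.32
grip_force: 39.9
```

```bash
python3 - <<'E'
from objs import *
rows([dict(p=[.557,-.0223,.0225],yaw=143.3,w=2,step=2.5,n=1)])
E
```

```text
t 12.3 p [ 0.5505 -0.0205  0.0807] yaw 143.26 w 2.73 F [ 0.1  0.  -0.3] grip 39.9 j6 -2.62
[[-0.09,-0.22,1.94,0.06,-0.04,-0.01,2],[-0.08,-0.21,1.94,0.06,-0.04,-0.01,2],[-0.08,-0.21,1.94,0.06,-0.04,-0.01,2],[0,0,0,0,0,0,2]]
```

Request:
servo_tool:
  targets:
    - [[-0.25,-0.64,0,0,0,0,2],[0,0,2.5,0,0,0,2],[0,0,2.5,0,0,0,2],[0,0,0.6,0,0,0,2],[0,0,0.2,0,0,0,2],[0,0,0,0,0,0,2]]

```text
time_s: 12.82
tool_pos: [0.5594, -0.0225, 0.0247]
tool_rot: [-0.448, 0.894, -0.0, 0.0]
wrist_force: [0.1, -0.3, -1.2]
gripper_width: 0.319
grip_force: 39.9
```

Request:
servo_tool:
  targets:
    - [[0,0,0,0,0,0,4],[0,0,0,0,0,0,4],[0,0,0,0,0,0,4],[0,0,-1,0,0,0,4],[0,0,-2.5,0,0,0,4],[0,0,-3.5,0,0,0,4],[0,0,-3.5,0,0,0,6],[0,0,-3.5,0,0,0,6]]

```text
time_s: 13.48
tool_pos: [0.5601, -0.0227, 0.1676]
tool_rot: [-0.448, 0.894, -0.001, 0.002]
wrist_force: [0.9, 0.2, 0.0]
gripper_width: 0.698
grip_force: 0.0
```

```bash
python3 - <<'E'
from objs import *
scan(); grab('wrist'); seg('in tub',.557,-.0223,.05,.02,.04,'wrist')
rows([dict(p=[.6,.2,.2],step=3.5,w=6,n=1),dict(p=[.606,.3414,.1],yaw=113,w=6,n=2)])
E
```

```text
packA 268 z 0.0240 c [605.5 342.4] mean [605.9 340.8] size 52.5 31.5 long yaw 20.2
packB gone
tin 200 z 0.0184 c [ 602.  -352.6] mean [ 602.2 -352.7] size 36.9 36.3 long yaw 53.8
fin 69 z 0.0204 c [428.8 247.7] mean [428.6 247.3] size 29.4 12.6 long yaw 25.6
lid 4534 z 0.0088 c [ 421.3 -301.8] mean [ 423.2 -305.8] size 231.4 226.0 long yaw 88.3
bar 261 z 0.0346 c [ 425.3 -307.4] mean [ 425.3 -306.3] size 59.4 22.8 long yaw 8.3
green 252 z 0.0244 c [624.9 255.9] mean [624.5 255.4] size 52.6 28.1 long yaw 74.4
in tub 2235 z 0.0289 c [565.7 -17.1] mean [557.9 -25.1] size 74.6 34.1 long yaw 45.0
t 13.6 p [ 0.566  -0.0233  0.1738] yaw 143.27 w 5.96 F [ 1.2 -0.6  0.4] grip 0.0 j6 -2.62
[[-2.85,1.51,-0.37,-0.14,0.08,0,6],[-2.85,1.51,-0.37,-0.14,0.08,0,6],[-2.85,1.51,-0.37,-0.14,0.08,0,6],[-2.85,1.51,-0.37,-0.14,0.08,0,6],[-2.85,1.52,-0.37,-0.14,0.08,0,6],[-2.85,1.52,-0.37,-0.14,0.08,0,6],[-2.85,1.52,-0.37,-0.14,0.08,0,6],[0,0,0,0,0,0,6]]
[[-1.95,1.33,1.67,0,0,5.05,6],[-1.82,1.5,1.67,0,0,5.05,6],[-1.69,1.65,1.67,0,0,5.05,6],[-1.53,1.79,1.67,0,0,5.05,6],[-1.37,1.92,1.67,0,0,5.05,6],[-1.2,2.03,1.67,0,0,5.05,6],[0,0,0,0,0,0,6],[0,0,0,0,0,0,6]]
```

Request:
servo_tool:
  targets:
    - [[-2.85,1.51,-0.4,0,0,0,6],[-2.85,1.51,-0.4,0,0,0,6],[-2.85,1.51,-0.4,0,0,0,6],[-2.85,1.51,-0.4,0,0,0,6],[-2.85,1.51,-0.4,0,0,0,6],[-2.85,1.51,-0.4,0,0,0,6],[-2.85,1.51,-0.4,0,0,0,6],[0,0,0,0,0,0,6]]

```text
time_s: 14.25
tool_pos: [0.5958, 0.2068, 0.195]
tool_rot: [-0.45, 0.893, 0.0, 0.005]
wrist_force: [0.4, -0.4, 0.3]
gripper_width: 0.701
grip_force: 0.0
```

Request:
servo_tool:
  targets:
    - [[-1.95,1.33,1.7,0,0,5.2,6],[-1.82,1.5,1.7,0,0,5.2,6],[-1.69,1.65,1.7,0,0,5.2,6],[-1.53,1.79,1.7,0,0,5.2,6],[-1.37,1.92,1.7,0,0,5.2,6],[-1.2,2.03,1.7,0,0,5.2,6],[0,0,0,0,0,0,6],[0,0,0,0,0,0,6]]

```text
time_s: 14.92
tool_pos: [0.5997, 0.3426, 0.089]
tool_rot: [-0.193, 0.981, -0.0, -0.0]
wrist_force: [0.1, -0.3, 0.7]
gripper_width: 0.699
grip_force: 0.0
```

```bash
python3 - <<'E'
from objs import *
grab('wrist'); seg('A',.606,.341,.06,.018,.035,'wrist')
rows([dict(p=[.606,.3414,.05],yaw=112,w=6,n=1),dict(p=[.606,.3414,.0165],yaw=112,w=6,n=1)])
E
```

```text
A 4038 z 0.0249 c [613.7 320.1] mean [603.1 340.2] size 74.7 52.1 long yaw -67.8
t 15.0 p [0.6005 0.342  0.0902] yaw 112.18 w 6.02 F [ 0.2 -0.2  0.2] grip 0.0 j6 -1.50
[[-0.24,-0.13,2.01,-0.02,0.02,0.09,6],[-0.24,-0.13,2.01,-0.02,0.02,0.09,6],[0,0,0,0,0,0,6],[0,0,1.68,0,0,0,6],[0,0,1.68,0,0,0,6],[0,0,0,0,0,0,6]]
```

Request:
servo_tool:
  targets:
    - [[-0.24,-0.13,2,0,0,0,6],[-0.24,-0.13,2,0,0,0,6],[0,0,0,0,0,0,6],[0,0,1.6,0,0,0,6],[0,0,1.6,0,0,0,6],[0,0,0,0,0,0,6],[0,0,0,0,0,0,2],[0,0,0,0,0,0,2]]

```text
time_s: 15.63
tool_pos: [0.6057, 0.3416, 0.0182]
tool_rot: [-0.191, 0.982, 0.0, 0.0]
wrist_force: [0.6, 0.2, 0.3]
gripper_width: 0.431
grip_force: 0.0
```

Request:
servo_tool:
  targets:
    - [[0,0,0,0,0,0,2],[0,0,0,0,0,0,2],[0,0,0,0,0,0,2],[0,0,-1,0,0,0,2],[0,0,-2.5,0,0,0,2],[0,0,-3.5,0,0,0,2],[0,0,-3.5,0,0,0,2],[0,0,-3.5,0,0,0,2]]

```text
time_s: 16.3
tool_pos: [0.605, 0.3414, 0.1596]
tool_rot: [-0.192, 0.981, -0.0, -0.0]
wrist_force: [0.5, 1.3, -1.2]
gripper_width: 0.317
grip_force: 40.3
```

```bash
python3 - <<'E'
from objs import *
rows([dict(p=[.517,.0077,.15],yaw=143.3,w=2,n=1),dict(p=[.517,.0077,.1],step=2.5,n=2)])
E
```

```text
t 16.3 p [0.605  0.3414 0.1596] yaw 112.08 w 2.71 F [ 0.5  1.3 -1.2] grip 40.3 j6 -1.51
[[1.72,-2.3,0.08,0,0,-2.6,2],[1.83,-2.22,0.08,0,0,-2.6,2],[1.93,-2.14,0.08,0,0,-2.6,2],[2.02,-2.05,0.08,0,0,-2.6,2],[2.11,-1.95,0.08,0,0,-2.6,2],[2.2,-1.85,0.08,0,0,-2.6,2],[2.28,-1.75,0.08,0,0,-2.6,2],[2.36,-1.65,0.08,0,0,-2.6,2]]
[[2.43,-1.54,0.08,0,0,-2.6,2],[2.5,-1.43,0.08,0,0,-2.6,2],[2.56,-1.31,0.08,0,0,-2.6,2],[2.62,-1.19,0.08,0,0,-2.6,2],[0,0,0,0,0,0,2],[0,0,2.5,0,0,0,2],[0,0,2.5,0,0,0,2],[0,0,0,0,0,0,2]]
[[0,0,0,0,0,0,2]]
```

Request:
servo_tool:
  targets:
    - [[1.72,-2.3,0,0,0,-2.6,2],[1.83,-2.22,0,0,0,-2.6,2],[1.93,-2.14,0,0,0,-2.6,2],[2.02,-2.05,0,0,0,-2.6,2],[2.11,-1.95,0,0,0,-2.6,2],[2.2,-1.85,0,0,0,-2.6,2],[2.28,-1.75,0,0,0,-2.6,2],[2.36,-1.65,0,0,0,-2.6,2]]

```text
time_s: 16.97
tool_pos: [0.5462, 0.1179, 0.1588]
tool_rot: [-0.367, 0.93, -0.0, 0.0]
wrist_force: [0.7, -0.2, -0.3]
gripper_width: 0.315
grip_force: 40.3
```

Request:
servo_tool:
  targets:
    - [[2.43,-1.54,0,0,0,-2.6,2],[2.5,-1.43,0,0,0,-2.6,2],[2.56,-1.31,0,0,0,-2.6,2],[2.62,-1.19,0,0,0,-2.6,2],[0,0,0,0,0,0,2],[0,0,2.5,0,0,0,2],[0,0,2.5,0,0,0,2],[0,0,0,0,0,0,2]]

```text
time_s: 17.63
tool_pos: [0.5135, 0.0081, 0.1045]
tool_rot: [-0.448, 0.894, 0.002, -0.004]
wrist_force: [-0.7, -0.9, -0.6]
gripper_width: 0.319
grip_force: 40.2
```

```bash
python3 - <<'E'
from objs import *
rows([dict(p=[.517,.0077,.1],yaw=143.3,w=2,n=1),dict(p=[.517,.0077,.024],yaw=143.3,w=2,n=1)])
E
```

```text
t 17.6 p [0.5135 0.0081 0.1045] yaw 143.22 w 2.72 F [-0.7 -0.9 -0.6] grip 40.2 j6 -2.57
[[-0.18,-0.31,0.45,0.41,-0.25,-0.08,2],[0,0,0,0,0,0,2],[0,0,2.53,0,0,0,2],[0,0,2.53,0,0,0,2],[0,0,2.53,0,0,0,2],[0,0,0,0,0,0,2]]
```

Request:
servo_tool:
  targets:
    - [[-0.08,-0.1,0,0,0,0,2],[0,0,2.5,0,0,0,2],[0,0,2.5,0,0,0,2],[0,0,2.3,0,0,0,2],[0,0,0.5,0,0,0,2],[0,0,0.2,0,0,0,2],[0,0,0,0,0,0,2],[0,0,0,0,0,0,2]]

```text
time_s: 18.3
tool_pos: [0.5206, 0.0079, 0.0298]
tool_rot: [-0.448, 0.894, -0.001, 0.002]
wrist_force: [-0.4, -0.2, -1.5]
gripper_width: 0.316
grip_force: 40.2
```

Request:
servo_tool:
  targets:
    - [[0,0,0,0,0,0,4],[0,0,0,0,0,0,4],[0,0,0,0,0,0,4],[0,0,-1,0,0,0,4],[0,0,-2.5,0,0,0,4],[0,0,-3.5,0,0,0,4],[0,0,-3.5,0,0,0,6],[0,0,-3.5,0,0,0,6]]

```text
time_s: 18.97
tool_pos: [0.5182, 0.0079, 0.1701]
tool_rot: [-0.448, 0.894, 0.0, -0.0]
wrist_force: [0.3, -0.6, 0.2]
gripper_width: 0.705
grip_force: 0.0
```

```bash
python3 - <<'E'
from objs import *
p,d=grab('wrist'); save('w2',p,k=1); 
rows([dict(p=[.4288,.2475,.15],yaw=115,w=4,step=3.5,n=1),dict(p=[.4288,.2475,.07],n=2)])
E
```

```text
t 19.0 p [0.5238 0.0076 0.1779] yaw 143.28 w 5.99 F [1.7 0.8 4.1] grip 0.0 j6 -2.57
[[-1.69,2.75,0.33,-0.07,0.07,3.53,4],[-1.52,2.85,0.33,-0.07,0.07,3.53,4],[-1.34,2.93,0.33,-0.07,0.07,3.53,4],[-1.16,3.01,0.34,-0.07,0.07,3.53,4],[-0.97,3.08,0.34,-0.07,0.07,3.53,4],[-0.78,3.13,0.34,-0.07,0.07,3.53,4],[-0.59,3.17,0.34,-0.07,0.07,3.53,4],[-0.39,3.2,0.35,-0.07,0.07,3.53,4]]
[[0,0,0,0,0,0,4],[0,0,2.67,0,0,0,4],[0,0,2.67,0,0,0,4],[0,0,2.67,0,0,0,4],[0,0,0,0,0,0,4],[0,0,0,0,0,0,4]]
```

View pics/w2.png

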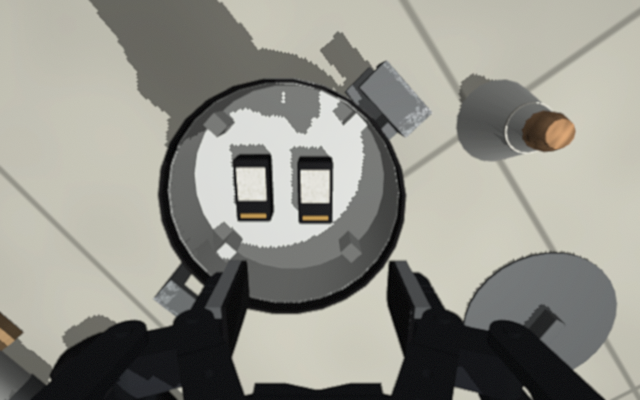

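Both packs lie flat on the tub floor at (253,187) and (315,190), clear of the ledges.

Request:
servo_tool:
  targets:
    - [[-1.69,2.75,0,0,0,3.53,4],[-1.52,2.85,0,0,0,3.53,4],[-1.34,2.93,0,0,0,3.53,4],[-1.16,3.01,0,0,0,3.53,4],[-0.97,3.08,0,0,0,3.53,4],[-0.78,3.13,0,0,0,3.53,4],[-0.59,3.17,0,0,0,3.53,4],[-0.39,3.2,0,0,0,3.53,4]]

```text
time_s: 19.68
tool_pos: [0.4228, 0.2491, 0.1688]
tool_rot: [-0.215, 0.977, 0.0, 0.001]
wrist_force: [0.3, -0.1, 0.5]
gripper_width: 0.465
grip_force: 0.0
```

Request:
servo_tool:
  targets:
    - [[0,0,0,0,0,0,4],[0,0,3,0,0,0,4],[0,0,3,0,0,0,4],[0,0,2.5,0,0,0,4],[0,0,0,0,0,0,4],[0,0,0,0,0,0,4],[0,0,0,0,0,0,4]]

```text
time_s: 20.27
tool_pos: [0.4247, 0.248, 0.0843]
tool_rot: [-0.217, 0.976, 0.0, 0.001]
wrist_force: [0.1, 0.6, -0.1]
gripper_width: 0.47
grip_force: 0.0
```

```bash
python3 - <<'E'
from objs import *
grab('wrist'); seg('fin',.4286,.2473,.03,.014,.03,'wrist'); seg('fin',.4286,.2473,.03,.019,.03,'wrist')
rows([dict(p=[.4288,.2475,.05],yaw=115,w=4,n=1),dict(p=[.4288,.2475,.0185],yaw=115,w=4,n=1)])
E
```

```text
fin 1073 z 0.0218 c [427.2 248.1] mean [425.7 247.5] size 30.7 11.8 long yaw 25.2
fin 1016 z 0.0218 c [427.2 248.2] mean [426.4 247.8] size 30.7 11.8 long yaw 24.7
t 20.3 p [0.4252 0.2483 0.0849] yaw 115.02 w 4.00 F [-0.1  0.4  0.3] grip 0.0 j6 -1.57
[[-0.14,-0.11,1.75,0,0.1,0.01,4],[-0.14,-0.11,1.74,0,0.1,0.01,4],[0,0,0,0,0,0,4],[0,0,1.58,0,0,0,4],[0,0,1.58,0,0,0,4],[0,0,0,0,0,0,4]]
```

Request:
servo_tool:
  targets:
    - [[-0.12,-0.1,1.7,0,0,0,4],[-0.12,-0.1,1.7,0,0,0,4],[0,0,0,0,0,0,4],[0,0,1.6,0,0,0,4],[0,0,1.5,0,0,0,4],[0,0,0,0,0,0,4],[0,0,0,0,0,0,4]]

```text
time_s: 20.9
tool_pos: [0.4269, 0.2471, 0.019]
tool_rot: [-0.217, 0.976, 0.0, 0.0]
wrist_force: [0.1, -0.9, 0.3]
gripper_width: 0.467
grip_force: 0.0
```

```bash
python3 - <<'E'
from objs import *
rows([dict(p=[.4283,.2477,.0185],yaw=115,w=4,n=1)])
E
```

```text
t 20.9 p [0.4269 0.2471 0.019 ] yaw 115.03 w 3.99 F [ 0.1 -0.9  0.3] grip 0.0 j6 -1.57
[[-0.15,0,0.05,0,0.02,0.03,4],[0,0,0,0,0,0,4]]
```

Request:
servo_tool:
  targets:
    - [[-0.13,0,0,0,0,0,4],[0,0,0,0,0,0,0.5],[0,0,0,0,0,0,0.5],[0,0,0,0,0,0,0.5],[0,0,0,0,0,0,0.5],[0,0,0,0,0,0,0.5],[0,0,0,0,0,0,0.5],[0,0,0,0,0,0,0.5]]

```text
time_s: 21.57
tool_pos: [0.429, 0.2481, 0.0193]
tool_rot: [-0.217, 0.976, 0.0, 0.001]
wrist_force: [-0.9, 0.2, 5.8]
gripper_width: 0.128
grip_force: 40.1
```

Request:
servo_tool:
  targets:
    - [[0,0,-0.5,0,0,0,0.5],[0,0,-1.5,0,0,0,0.5],[0,0,-2.5,0,0,0,0.5],[0,0,-3,0,0,0,0.5],[0,0,-3,0,0,0,0.5],[0,0,-3,0,0,0,0.5],[0,0,0,0,0,0,0.5],[0,0,0,0,0,0,0.5]]

```text
time_s: 22.23
tool_pos: [0.4291, 0.2482, 0.1552]
tool_rot: [-0.217, 0.976, 0.001, 0.002]
wrist_force: [0.2, -0.7, -0.3]
gripper_width: 0.127
grip_force: 39.3
```

```bash
python3 - <<'E'
from objs import *
p,d=grab('side'); C=cloud('side'); s=sense(); t=s['tool_pos']
D=np.hypot(C[...,0]-t[0],C[...,1]-t[1]); m=(D<.09)&(C[...,2]>.08)&(C[...,2]<t[2]-.009)
P=C[m]; A=np.c_[P[:,:2]-t[:2],np.ones(len(P))]
for _ in range(5):
    q=np.linalg.lstsq(A,P[:,2],rcond=None)[0]; r=P[:,2]-A@q; k=abs(r)<.003; P,A=P[k],A[k]
print(len(P),'tilt',q, 'circle',cv2.minEnclosingCircle((P[:,:2]*1000).astype(np.float32)))
rows([dict(p=[.537,-.0073,.15],yaw=115,w=.5,n=1),dict(p=[.537,-.0073,.09],yaw=115,n=2)])
E
```

```text
994 tilt [0.00212854 0.00150923 0.13825543] circle ((428.1148376464844, 246.11892700195312), 75.71070861816406)
t 22.3 p [0.4276 0.2475 0.1534] yaw 115.04 w 1.07 F [-1.2  0.  -1.2] grip 39.3 j6 -1.57
[[0.09,-2.77,0.03,0,0,0,0.5],[0.09,-2.77,0.03,0,0,0,0.5],[0.09,-2.77,0.03,0,0,0,0.5],[0.09,-2.77,0.03,0,0,0,0.5],[0.09,-2.77,0.03,0,0,0,0.5],[0.09,-2.77,0.03,0,0,0,0.5],[0.09,-2.77,0.03,0,0,0,0.5],[0.09,-2.77,0.03,0,0,0,0.5]]
[[0.09,-2.77,0.03,0,0,0,0.5],[0.09,-2.77,0.03,0,0,0,0.5],[0,0,0,0,0,0,0.5],[0,0,3,0,0,0,0.5],[0,0,3,0,0,0,0.5],[0,0,0,0,0,0,0.5],[0,0,0,0,0,0,0.5]]
```

Held level (tilt 0.002), centred under the tool within about 1 mm.

Request:
servo_tool:
  targets:
    - [[0.09,-2.77,0,0,0,0,0.5],[0.09,-2.77,0,0,0,0,0.5],[0.09,-2.77,0,0,0,0,0.5],[0.09,-2.77,0,0,0,0,0.5],[0.09,-2.77,0,0,0,0,0.5],[0.09,-2.77,0,0,0,0,0.5],[0.09,-2.77,0,0,0,0,0.5],[0.09,-2.77,0,0,0,0,0.5]]

```text
time_s: 22.95
tool_pos: [0.5132, 0.0424, 0.1505]
tool_rot: [-0.217, 0.976, 0.001, -0.003]
wrist_force: [0.4, -0.1, -0.3]
gripper_width: 0.126
grip_force: 39.3
```

Request:
servo_tool:
  targets:
    - [[0.09,-2.77,0,0,0,0,0.5],[0.09,-2.77,0,0,0,0,0.5],[0,0,1,0,0,0,0.5],[0,0,1.5,0,0,0,0.5],[0,0,1,0,0,0,0.5],[0,0,0,0,0,0,0.5],[0,0,0,0,0,0,0.5],[0,0,0,0,0,0,0.5]]

```text
time_s: 23.62
tool_pos: [0.5363, -0.0067, 0.1175]
tool_rot: [-0.217, 0.976, 0.0, -0.001]
wrist_force: [0.5, 0.4, -0.3]
gripper_width: 0.132
grip_force: 39.4
```

```bash
python3 - <<'E'
from objs import *
rows([dict(p=[.537,-.0073,.115],yaw=115,w=.5,n=1),dict(p=[.537,-.0073,.0500],yaw=115,n=2)])
E
```

```text
t 23.6 p [ 0.5363 -0.0067  0.1175] yaw 115.08 w 1.12 F [ 0.5  0.4 -0.3] grip 39.4 j6 -2.10
[[-0.04,-0.09,0.25,0.03,-0.06,0.08,0.5],[0,0,0,0,0,0,0.5],[0,0,2.17,0,0,0,0.5],[0,0,2.17,0,0,0,0.5],[0,0,2.17,0,0,0,0.5],[0,0,0,0,0,0,0.5],[0,0,0,0,0,0,0.5]]
```

Request:
servo_tool:
  targets:
    - [[-0.06,-0.08,1,0,0,0,0.5],[0,0,1.3,0,0,0,0.5],[0,0,1.3,0,0,0,0.5],[0,0,1.3,0,0,0,0.5],[0,0,0.8,0,0,0,0.5],[0,0,0.4,0,0,0,0.5],[0,0,0,0,0,0,0.5],[0,0,0,0,0,0,0.5]]

```text
time_s: 24.28
tool_pos: [0.538, -0.0077, 0.0572]
tool_rot: [-0.217, 0.976, -0.0, 0.0]
wrist_force: [-0.3, 0.5, 0.2]
gripper_width: 0.127
grip_force: 39.4
```

```bash
python3 - <<'E'
from objs import *
rows([dict(p=[.537,-.0073,.0500],yaw=115,n=2)])
E
```

```text
t 24.3 p [ 0.538  -0.0077  0.0572] yaw 115.04 w 1.08 F [-0.3  0.5  0.2] grip 39.4 j6 -2.10
[[0.08,0.07,0.72,-0.01,0.03,0.04,1.08],[0,0,0,0,0,0,1.08],[0,0,0,0,0,0,1.08]]
```

Request:
servo_tool:
  targets:
    - [[0.08,0.07,0.4,0,0,0,0.5],[0,0,0.3,0,0,0,0.5],[0,0,0,0,0,0,0.5],[0,0,0,0,0,0,0.5]]

```text
time_s: 24.62
tool_pos: [0.5371, -0.0075, 0.0503]
tool_rot: [-0.217, 0.976, -0.0, 0.001]
wrist_force: [-0.4, 0.4, 0.4]
gripper_width: 0.129
grip_force: 39.5
```

Request:
servo_tool:
  targets:
    - [[0,0,0,0,0,0,3],[0,0,0,0,0,0,3],[0,0,0,0,0,0,3],[0,0,-1,0,0,0,3],[0,0,-2,0,0,0,3],[0,0,-3,0,0,0,3],[0,0,-3,0,0,0,3],[0,0,-3,0,0,0,6]]

```text
time_s: 25.28
tool_pos: [0.5362, -0.0074, 0.1716]
tool_rot: [-0.217, 0.976, 0.0, -0.0]
wrist_force: [1.0, -0.8, 0.1]
gripper_width: 0.474
grip_force: 0.0
```

```bash
python3 - <<'E'
from objs import *
grab('wrist')
C=cloud('wrist'); m=(np.hypot(C[...,0]-.537,C[...,1]+.007)<.062)&(C[...,2]>.015)&(C[...,2]<.045)
P=C[m]; print(np.median(P[:,2]))
P=P[abs(P[:,2]-np.median(P[:,2]))<.004];q=np.linalg.lstsq(np.c_[P[:,:2]-[.537,-.007],np.ones(len(P))],P[:,2],rcond=None)[0];print('plane',q)
seg('fin',.537,-.007,.03,.046,.06,'wrist')
scan()
rows([dict(p=[.58,-.2,.18],yaw=115,w=6,step=3.5),dict(p=[.602,-.3527,.09],yaw=115,w=6,n=2)])
E
```

```text
0.034879546177389475
plane [0.00173844 0.00047431 0.03488503]
fin 700 z 0.0528 c [535.7  -8. ] mean [534.9  -8.3] size 30.2 11.8 long yaw 25.2
packA gone
packB gone
tin 201 z 0.0183 c [ 602.1 -352.5] mean [ 602.1 -352.5] size 36.3 36.2 long yaw 28.5
fin gone
lid 4535 z 0.0088 c [ 421.3 -304. ] mean [ 422.6 -304.5] size 235.1 221.9 long yaw -8.6
bar 261 z 0.0350 c [ 425.4 -307. ] mean [ 425.5 -306.2] size 59.4 23.1 long yaw 8.2
green 252 z 0.0242 c [625.  255.6] mean [624.5 255.5] size 52.1 28.1 long yaw 73.8
t 25.4 p [ 0.5413 -0.0078  0.1768] yaw 115.04 w 5.62 F [-0.1 -0.1  0.8] grip 0.0 j6 -2.10
[[0.77,-3.18,-0.04,-0.06,0.1,0.01,6],[0.77,-3.18,-0.04,-0.06,0.1,0.01,6],[0.77,-3.18,-0.05,-0.06,0.1,0.01,6],[0.77,-3.18,-0.05,-0.06,0.1,0.01,6],[0.77,-3.18,-0.05,-0.06,0.1,0.01,6],[0.77,-3.18,-0.05,-0.06,0.1,0.01,6],[0.74,-2.46,1.5,0,0,0,6],[0.74,-2.46,1.5,0,0,0,6]]
[[0.74,-2.46,1.5,0,0,0,6],[0.74,-2.46,1.5,0,0,0,6],[0.74,-2.46,1.5,0,0,0,6],[0.74,-2.46,1.5,0,0,0,6],[0,0,0,0,0,0,6],[0,0,0,0,0,0,6]]
```

```bash
python3 - <<'E'
from objs import *
rows([dict(p=[.602,-.3527,.15],yaw=25.1,w=6,step=2.7,turn=7.1,exact=1),dict(p=[.602,-.3527,.08],n=1)])
E
```

```text
t 25.4 p [ 0.5413 -0.0078  0.1768] yaw 115.04 w 5.62 F [-0.1 -0.1  0.8] grip 0.0 j6 -2.10
[[0.65,-2.41,0.2,0.01,0.06,6.42,6],[0.38,-2.47,0.2,0.01,0.06,6.42,6],[0.1,-2.5,0.2,0.01,0.06,6.42,6],[-0.18,-2.49,0.2,0.01,0.06,6.42,6],[-0.46,-2.46,0.2,0.01,0.06,6.42,6],[-0.73,-2.39,0.2,0.01,0.06,6.42,6],[-1,-2.29,0.2,0.01,0.06,6.42,6],[-1.25,-2.17,0.2,0.01,0.06,6.42,6]]
[[-1.48,-2.01,0.2,0.01,0.06,6.42,6],[-1.7,-1.84,0.2,0.01,0.06,6.42,6],[-1.89,-1.63,0.2,0.01,0.06,6.42,6],[-2.06,-1.41,0.2,0.01,0.06,6.42,6],[-2.21,-1.17,0.2,0.01,0.06,6.42,6],[-2.33,-0.92,0.19,0.01,0.06,6.42,6],[0,0,2.33,0,0,0,6],[0,0,2.33,0,0,0,6]]
[[0,0,2.33,0,0,0,6],[0,0,0,0,0,0,6]]
```

Request:
servo_tool:
  targets:
    - [[0.65,-2.41,0.2,0,0,6.42,6],[0.38,-2.47,0.2,0,0,6.42,6],[0.1,-2.5,0.2,0,0,6.42,6],[-0.18,-2.49,0.2,0,0,6.42,6],[-0.46,-2.46,0.2,0,0,6.42,6],[-0.73,-2.39,0.2,0,0,6.42,6],[-1,-2.29,0.2,0,0,6.42,6],[-1.25,-2.17,0.2,0,0,6.42,6]]

```text
time_s: 26.05
tool_pos: [0.5708, -0.2054, 0.1536]
tool_rot: [0.23, 0.973, 0.0, -0.0]
wrist_force: [1.1, 0.9, 0.5]
gripper_width: 0.704
grip_force: 0.0
```

Request:
servo_tool:
  targets:
    - [[-1.48,-2.01,0.2,0,0,6.42,6],[-1.7,-1.84,0.2,0,0,6.42,6],[-1.89,-1.63,0.2,0,0,6.42,6],[-2.06,-1.41,0.2,0,0,6.42,6],[-2.21,-1.17,0.2,0,0,6.42,6],[-2.33,-0.92,0.2,0,0,6.42,6],[0,0,2.3,0,0,0,6],[0,0,2.3,0,0,0,6]]

```text
time_s: 26.72
tool_pos: [0.5987, -0.3551, 0.0975]
tool_rot: [0.537, 0.843, -0.0, 0.003]
wrist_force: [-0.9, -1.7, 0.1]
gripper_width: 0.699
grip_force: 0.0
```

Request:
servo_tool:
  targets:
    - [[0,0,2,0,0,0,6],[0,0,0,0,0,0,6],[0,0,0,0,0,0,6],[0,0,0,0,0,0,6]]

```text
time_s: 27.05
tool_pos: [0.5978, -0.3523, 0.0769]
tool_rot: [0.536, 0.844, -0.0, 0.001]
wrist_force: [-0.0, -0.0, -0.6]
gripper_width: 0.704
grip_force: 0.0
```

```bash
python3 - <<'E'
from objs import *
p,d=grab('wrist'); seg('tin',.602,-.3527,.035,.012,.03,'wrist'); save('w3',p)
rows([dict(p=[.602,-.3527,.045],yaw=25.1,n=1),dict(p=[.602,-.3527,.0155],n=1)])
E
```

```text
tin 3413 z 0.0187 c [ 600.8 -353.7] mean [ 600.4 -352.8] size 37.9 37.7 long yaw -18.0
t 27.1 p [ 0.5984 -0.3527  0.0777] yaw 25.17 w 5.94 F [-0.7 -1.2  0.4] grip 0.0 j6 -1.03
[[-0.07,0.16,1.64,0.04,0.07,0.03,5.94],[-0.08,0.16,1.64,0.04,0.07,0.03,5.94],[0,0,0,0,0,0,5.94],[0,0,2.95,0,0,0,5.94],[0,0,0,0,0,0,5.94]]
```

Request:
servo_tool:
  targets:
    - [[-0.07,0.13,2,0,0,0,6],[-0.07,0.13,2,0,0,0,6],[0,0,1.6,0,0,0,6],[0,0,0.4,0,0,0,6],[0,0,0,0,0,0,6],[0,0,0,0,0,0,3],[0,0,0,0,0,0,3],[0,0,0,0,0,0,3]]

```text
time_s: 27.77
tool_pos: [0.6016, -0.3531, 0.0179]
tool_rot: [0.536, 0.844, -0.0, 0.002]
wrist_force: [-0.4, 0.4, -0.0]
gripper_width: 0.421
grip_force: 40.0
```

Request:
servo_tool:
  targets:
    - [[0,0,0,0,0,0,3],[0,0,0,0,0,0,3],[0,0,-1,0,0,0,3],[0,0,-2.5,0,0,0,3],[0,0,-3.5,0,0,0,3],[0,0,-3.5,0,0,0,3],[0,0,-3,0,0,0,3],[0,0,0,0,0,0,3]]

```text
time_s: 28.43
tool_pos: [0.6046, -0.3551, 0.1603]
tool_rot: [0.536, 0.844, -0.0, 0.007]
wrist_force: [1.3, -0.6, -0.0]
gripper_width: 0.427
grip_force: 40.1
```

```bash
python3 - <<'E'
from objs import *
rows([dict(p=[.5539,-.0436,.15],yaw=25.1,w=3,step=2.7),dict(p=[.5539,-.0436,.11],n=2)])
E
```

```text
t 28.4 p [ 0.6046 -0.3551  0.1603] yaw 25.16 w 3.65 F [ 1.3 -0.6 -0. ] grip 40.1 j6 -1.03
[[2.53,0.72,0.06,0.04,0.06,0,3],[2.53,0.72,0.06,0.04,0.06,0,3],[2.53,0.72,0.06,0.04,0.06,0,3],[2.53,0.72,0.07,0.04,0.06,0,3],[2.53,0.72,0.07,0.04,0.06,0,3],[2.53,0.72,0.07,0.04,0.06,0,3],[2.53,0.72,0.07,0.04,0.06,0,3],[2.53,0.72,0.08,0.04,0.06,0,3]]
[[2.53,0.72,0.08,0.04,0.06,0,3],[2.53,0.72,0.08,0.04,0.06,0,3],[2.53,0.72,0.08,0.04,0.06,0,3],[2.53,0.72,0.08,0.04,0.06,0,3],[0,0,2,0,0,0,3],[0,0,2,0,0,0,3],[0,0,0,0,0,0,3],[0,0,0,0,0,0,3]]
```

Request:
servo_tool:
  targets:
    - [[2.53,0.72,0,0,0,0,3],[2.53,0.72,0,0,0,0,3],[2.53,0.72,0,0,0,0,3],[2.53,0.72,0,0,0,0,3],[2.53,0.72,0,0,0,0,3],[2.53,0.72,0,0,0,0,3],[2.53,0.72,0,0,0,0,3],[2.53,0.72,0,0,0,0,3]]

```text
time_s: 29.1
tool_pos: [0.5654, -0.1431, 0.1507]
tool_rot: [0.536, 0.844, -0.0, -0.001]
wrist_force: [-0.6, 0.8, -0.9]
gripper_width: 0.425
grip_force: 40.1
```

Request:
servo_tool:
  targets:
    - [[2.53,0.72,0,0,0,0,3],[2.53,0.72,0,0,0,0,3],[2.53,0.72,0,0,0,0,3],[2.53,0.72,0,0,0,0,3],[0,0,2,0,0,0,3],[0,0,2,0,0,0,3],[0,0,0,0,0,0,3],[0,0,0,0,0,0,3]]

```text
time_s: 29.77
tool_pos: [0.5477, -0.0404, 0.1098]
tool_rot: [0.536, 0.844, -0.001, -0.002]
wrist_force: [0.5, -0.6, 0.4]
gripper_width: 0.425
grip_force: 40.2
```

```bash
python3 - <<'E'
from objs import *
rows([dict(p=[.5539,-.0436,.0525],yaw=25.1,w=3,step=2)])
E
```

```text
t 29.8 p [ 0.5477 -0.0404  0.1098] yaw 25.17 w 3.63 F [ 0.5 -0.6  0.4] grip 40.2 j6 -0.59
[[-0.19,0.15,1.91,-0.07,-0.04,0.02,3],[-0.19,0.15,1.91,-0.07,-0.04,0.02,3],[-0.19,0.14,1.91,-0.07,-0.04,0.02,3]]
```

Request:
servo_tool:
  targets:
    - [[-0.2,0.15,1.5,0,0,0,3],[-0.15,0.1,1.5,0,0,0,3],[0,0,1.5,0,0,0,3],[0,0,0.7,0,0,0,3],[0,0,0,0,0,0,3],[0,0,0,0,0,0,3],[0,0,0,0,0,0,3]]

```text
time_s: 30.35
tool_pos: [0.5542, -0.0431, 0.0602]
tool_rot: [0.536, 0.844, 0.0, 0.001]
wrist_force: [0.6, -0.3, 0.3]
gripper_width: 0.426
grip_force: 40.2
```

```bash
python3 - <<'E'
from objs import *
rows([dict(p=[.5539,-.0436,.0518],yaw=25.1,w=3,step=2)])
E
```

```text
t 30.4 p [ 0.5542 -0.0431  0.0602] yaw 25.14 w 3.64 F [ 0.6 -0.3  0.3] grip 40.2 j6 -0.59
[[-0.03,-0.05,0.84,0.1,0.06,0.04,3]]
```

Request:
servo_tool:
  targets:
    - [[0,0,0.5,0,0,0,3],[0,0,0.3,0,0,0,3],[0,0,0,0,0,0,3],[0,0,0,0,0,0,5],[0,0,0,0,0,0,5],[0,0,0,0,0,0,5]]

```text
time_s: 30.85
tool_pos: [0.553, -0.0428, 0.0509]
tool_rot: [0.536, 0.844, -0.0, -0.0]
wrist_force: [-0.9, -0.4, 0.6]
gripper_width: 0.582
grip_force: 0.0
```

Request:
servo_tool:
  targets:
    - [[0,0,-1,0,0,0,5],[0,0,-2,0,0,0,5],[0,0,-3,0,0,0,5],[0,0,-3,0,0,0,5],[0,0,-3,0,0,0,5],[0,0,0,0,0,0,5],[0,0,0,0,0,0,5]]

```text
time_s: 31.43
tool_pos: [0.5553, -0.0431, 0.1743]
tool_rot: [0.536, 0.844, 0.001, 0.003]
wrist_force: [-0.1, 1.1, -0.5]
gripper_width: 0.587
grip_force: 0.0
```

```bash
python3 - <<'E'
from objs import *
p,d=grab('wrist'); save('w4',p)
seg('tin',.5539,-.0436,.035,.044,.06,'wrist'); seg('fin',.537,-.007,.02,.044,.06,'wrist')
rows([dict(p=[.4235,-.3069,.15],yaw=98.3,w=5,step=2.7,turn=6,exact=1),dict(p=[.4235,-.3069,.07],n=3)])
E
```

```text
tin 2128 z 0.0527 c [553.6 -35.8] mean [553.4 -42.6] size 53.5 38.3 long yaw -85.9
fin 802 z 0.0526 c [535.6  -8.1] mean [535.5  -7.7] size 29.6 11.9 long yaw 25.1
t 31.5 p [ 0.5536 -0.0429  0.1722] yaw 25.15 w 4.99 F [-0.4  0.4 -1. ] grip 0.0 j6 -0.59
[[-1.41,-1.77,0.17,0,0.01,-5.63,5],[-1.23,-1.9,0.17,0,0.01,-5.63,5],[-1.04,-2.01,0.17,0,0.01,-5.63,5],[-0.84,-2.1,0.17,0,0.01,-5.63,5],[-0.63,-2.18,0.17,0,0.01,-5.63,5],[-0.41,-2.23,0.17,0,0.01,-5.63,5],[-0.19,-2.26,0.17,0,0.01,-5.63,5],[0.03,-2.26,0.17,0,0.01,-5.63,5]]
[[0.25,-2.25,0.17,0,0.01,-5.63,5],[0.47,-2.21,0.17,0,0.01,-5.63,5],[0.69,-2.16,0.17,0,0.01,-5.63,5],[0.9,-2.08,0.17,0,0.01,-5.63,5],[1.09,-1.98,0.17,0,0.01,-5.63,5],[0,0,2.67,0,0,0,5],[0,0,2.67,0,0,0,5],[0,0,2.67,0,0,0,5]]
[[0,0,0,0,0,0,5],[0,0,0,0,0,0,5],[0,0,0,0,0,0,5]]
```

View pics/w4.png

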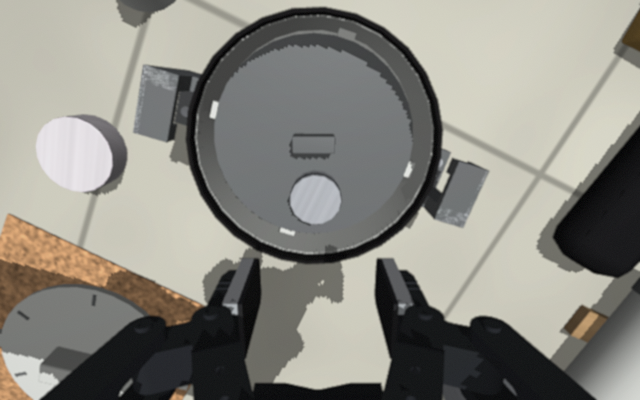

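The tin lies flat on the divider at (315,198), beside the fin at (313,145), so steps 4 to 6 are in place.

Request:
servo_tool:
  targets:
    - [[-1.41,-1.77,0,0,0,-5.63,5],[-1.23,-1.9,0,0,0,-5.63,5],[-1.04,-2.01,0,0,0,-5.63,5],[-0.84,-2.1,0,0,0,-5.63,5],[-0.63,-2.18,0,0,0,-5.63,5],[-0.41,-2.23,0,0,0,-5.63,5],[-0.19,-2.26,0,0,0,-5.63,5],[0.03,-2.26,0,0,0,-5.63,5]]

```text
time_s: 32.15
tool_pos: [0.471, -0.2054, 0.169]
tool_rot: [0.17, 0.986, 0.001, -0.002]
wrist_force: [0.2, -0.3, 0.2]
gripper_width: 0.588
grip_force: 0.0
```

Request:
servo_tool:
  targets:
    - [[0.25,-2.25,0,0,0,-5.63,5],[0.47,-2.21,0,0,0,-5.63,5],[0.69,-2.16,0,0,0,-5.63,5],[0.9,-2.08,0,0,0,-5.63,5],[1.09,-1.98,0,0,0,-5.63,5],[0,0,3,0,0,0,5],[0,0,3,0,0,0,5],[0,0,3,0,0,0,5]]

```text
time_s: 32.82
tool_pos: [0.4219, -0.3067, 0.079]
tool_rot: [-0.072, 0.997, 0.001, -0.001]
wrist_force: [0.1, 0.9, -0.9]
gripper_width: 0.586
grip_force: 0.0
```

Request:
servo_tool:
  targets:
    - [[0,0,1,0,0,0,5],[0,0,0,0,0,0,5],[0,0,0,0,0,0,5],[0,0,0,0,0,0,5]]

```text
time_s: 33.15
tool_pos: [0.4241, -0.3075, 0.0721]
tool_rot: [-0.073, 0.997, -0.001, 0.001]
wrist_force: [-0.1, -0.7, 0.5]
gripper_width: 0.587
grip_force: 0.0
```

```bash
python3 - <<'E'
from objs import *
p,d=grab('wrist'); seg('bar',.4235,-.3069,.045,.028,.045,'wrist')
rows([dict(p=[.4235,-.3069,.0255],yaw=98.3,w=5)])
E
```

```text
bar 4781 z 0.0357 c [ 422.7 -307.7] mean [ 420.  -308.1] size 60.5 22.0 long yaw 8.3
t 33.2 p [ 0.4244 -0.3078  0.0726] yaw 98.36 w 4.98 F [-0.4 -0.1  0.3] grip 0.0 j6 -2.43
[[0.05,0.06,2.36,-0.07,0.06,0.03,5],[0.04,0.05,2.36,-0.07,0.06,0.03,5]]
```

Request:
servo_tool:
  targets:
    - [[0.04,0.05,2.3,0,0,0,5],[0,0,2,0,0,0,5],[0,0,0.4,0,0,0,5],[0,0,0,0,0,0,5],[0,0,0,0,0,0,1.5],[0,0,0,0,0,0,1.5],[0,0,0,0,0,0,1.5],[0,0,0,0,0,0,1.5]]
  squeeze: 80

```text
time_s: 33.87
tool_pos: [0.424, -0.3075, 0.0259]
tool_rot: [-0.073, 0.997, -0.001, 0.001]
wrist_force: [-1.1, 0.2, 7.2]
gripper_width: 0.237
grip_force: 80.5
```

Request:
servo_tool:
  targets:
    - [[0,0,0,0,0,0,1.5],[0,0,-1,0,0,0,1.5],[0,0,-2.5,0,0,0,1.5],[0,0,-3,0,0,0,1.5],[0,0,-3,0,0,0,1.5],[0,0,-3,0,0,0,1.5],[0,0,-3,0,0,0,1.5],[0,0,0,0,0,0,1.5]]

```text
time_s: 34.53
tool_pos: [0.426, -0.3092, 0.1859]
tool_rot: [-0.073, 0.997, -0.004, 0.004]
wrist_force: [1.3, -1.9, -2.1]
gripper_width: 0.242
grip_force: 79.5
```

```bash
python3 - <<'E'
from objs import *
rows([dict(p=[.537,-.0073,.18],yaw=141.3,w=1.5,step=2.7,turn=6,exact=1),dict(p=[.537,-.0073,.13],n=4)])
E
```

```text
t 34.5 p [ 0.426  -0.3092  0.1859] yaw 98.35 w 2.06 F [ 1.3 -1.9 -2.1] grip 79.5 j6 -2.43
[[-1.28,2.36,0.04,-0.06,0.02,-3.58,1.5],[-1.42,2.27,0.04,-0.06,0.02,-3.58,1.5],[-1.56,2.18,0.04,-0.06,0.02,-3.58,1.5],[-1.7,2.08,0.04,-0.06,0.02,-3.58,1.5],[-1.82,1.97,0.04,-0.06,0.02,-3.58,1.5],[-1.94,1.85,0.05,-0.06,0.02,-3.58,1.5],[-2.05,1.72,0.05,-0.06,0.02,-3.58,1.5],[-2.16,1.59,0.05,-0.06,0.02,-3.58,1.5]]
[[-2.25,1.45,0.05,-0.06,0.02,-3.58,1.5],[-2.34,1.31,0.05,-0.06,0.02,-3.58,1.5],[-2.42,1.16,0.05,-0.06,0.02,-3.58,1.5],[-2.48,1.01,0.05,-0.06,0.02,-3.58,1.5],[0,0,2.5,0,0,0,1.5],[0,0,2.5,0,0,0,1.5],[0,0,0,0,0,0,1.5],[0,0,0,0,0,0,1.5]]
[[0,0,0,0,0,0,1.5],[0,0,0,0,0,0,1.5]]
```

Request:
servo_tool:
  targets:
    - [[-1.28,2.36,0,0,0,-3.58,1.5],[-1.42,2.27,0,0,0,-3.58,1.5],[-1.56,2.18,0,0,0,-3.58,1.5],[-1.7,2.08,0,0,0,-3.58,1.5],[-1.82,1.97,0,0,0,-3.58,1.5],[-1.94,1.85,0,0,0,-3.58,1.5],[-2.05,1.72,0,0,0,-3.58,1.5],[-2.16,1.59,0,0,0,-3.58,1.5]]

```text
time_s: 35.2
tool_pos: [0.4954, -0.1034, 0.1777]
tool_rot: [-0.319, 0.948, 0.001, -0.001]
wrist_force: [0.9, -0.2, -3.5]
gripper_width: 0.239
grip_force: 79.5
```

Request:
servo_tool:
  targets:
    - [[-2.25,1.45,0,0,0,-3.58,1.5],[-2.34,1.31,0,0,0,-3.58,1.5],[-2.42,1.16,0,0,0,-3.58,1.5],[-2.48,1.01,0,0,0,-3.58,1.5],[0,0,2.5,0,0,0,1.5],[0,0,2,0,0,0,1.5],[0,0,0,0,0,0,1.5],[0,0,0,0,0,0,1.5]]

```text
time_s: 35.87
tool_pos: [0.5308, -0.0041, 0.1317]
tool_rot: [-0.433, 0.901, 0.002, -0.003]
wrist_force: [-0.1, 0.3, -4.2]
gripper_width: 0.238
grip_force: 79.3
```

Request:
servo_tool:
  targets:
    - [[0,0,0,0,0,0,1.5],[0,0,0,0,0,0,1.5]]

```text
time_s: 36.03
tool_pos: [0.5344, -0.0049, 0.1351]
tool_rot: [-0.433, 0.902, -0.001, 0.001]
wrist_force: [-0.1, -0.4, -3.2]
gripper_width: 0.238
grip_force: 79.3
```

```bash
python3 - <<'E'
from objs import *
rows([dict(p=[.5372,-.0074,.096],yaw=141.3,w=1.5)])
grab('top'); C=cloud('top'); s=sense(); t=s['tool_pos']
D=np.hypot(C[...,0]-t[0],C[...,1]-t[1]); m=(D<.1)&(D>.06)&(abs(C[...,2]-t[2]+.0165)<.006)
P=C[m]; print(len(P),np.median(P[:,2]),cv2.minEnclosingCircle((P[:,:2][D[m]<.09]*1000).astype(np.float32)))
E
```

```text
t 36.0 p [ 0.5344 -0.0049  0.1351] yaw 141.27 w 2.04 F [-0.1 -0.4 -3.2] grip 79.3 j6 -2.56
[[0.01,-0.18,1.96,-0.05,0.04,-0.02,1.5],[0.01,-0.19,1.96,-0.05,0.04,-0.02,1.5]]
918 0.11846234952688184 ((532.642822265625, -3.6166152954101562), 89.75225830078125)
```

Request:
servo_tool:
  targets:
    - [[0,-0.17,1,0,0,0,1.5],[0,-0.17,1.3,0,0,0,1.5],[0,0,1.2,0,0,0,1.5],[0,0,0.4,0,0,0,1.5],[0,0,0,0,0,0,1.5],[0,0,0,0,0,0,1.5],[0,0,0,0,0,0,1.5]]

```text
time_s: 36.67
tool_pos: [0.5365, -0.0066, 0.0953]
tool_rot: [-0.433, 0.901, -0.0, 0.0]
wrist_force: [1.4, -0.2, -2.2]
gripper_width: 0.237
grip_force: 79.5
```

```bash
python3 - <<'E'
from objs import *
rows([dict(p=[.5372,-.0074,.0915],yaw=141.3,w=1.5)])
E
```

```text
t 36.7 p [ 0.5365 -0.0066  0.0953] yaw 141.30 w 2.02 F [ 1.4 -0.2 -2.2] grip 79.5 j6 -2.56
[[0.02,-0.11,0.38,-0.02,0.02,0,1.5]]
```

Request:
servo_tool:
  targets:
    - [[0,-0.1,0.3,0,0,0,1.5],[0,0,0.3,0,0,0,1.5],[0,0,0.3,0,0,0,1.5],[0,0,0.3,0,0,0,1.5],[0,0,0.2,0,0,0,1.5],[0,0,0.1,0,0,0,1.5],[0,0,0,0,0,0,1.5]]

```text
time_s: 37.25
tool_pos: [0.538, -0.0072, 0.0821]
tool_rot: [-0.433, 0.901, -0.0, 0.001]
wrist_force: [-5.1, 0.4, 12.1]
gripper_width: 0.241
grip_force: 81.6
```

```bash
python3 - <<'E'
from objs import *
rows([dict(p=[.5372,-.0074,.0810],yaw=98.3,turn=4)])
grab('top'); C=cloud('top'); t=[.537,-.0073]
D=np.hypot(C[...,0]-t[0],C[...,1]-t[1]); m=(D<.08)&(D>.045)&(C[...,2]>.05)&(C[...,2]<.08)
print(m.sum(),np.median(C[m][:,2]))
E
```

```text
t 37.2 p [ 0.538  -0.0072  0.0821] yaw 141.31 w 2.06 F [-5.1  0.4 12.1] grip 81.6 j6 -2.56
[[0.01,0,0.01,0,0.01,3.91,2.06],[0.01,0,0.01,0,0.01,3.91,2.06],[0.01,0,0.01,0,0.01,3.91,2.06],[0.01,0,0.01,0,0.01,3.91,2.06],[0.01,0,0.01,0,0.01,3.91,2.06],[0.01,0,0.01,0,0.01,3.91,2.06],[0.01,0,0.01,0,0.01,3.91,2.06],[0.01,0,0.01,0,0.01,3.91,2.06]]
[[0.01,0,0.01,0,0.01,3.91,2.06],[0.01,0,0.01,0,0.01,3.91,2.06],[0.01,0,0.01,0,0.01,3.91,2.06]]
759 0.06572333716269396
```

Request:
servo_tool:
  targets:
    - [[0.05,0.06,0.1,0,0,0,1.5],[0,0,0,0,0,0,1.5],[0,0,0,0,0,4,1.5],[0,0,0,0,0,4,1.5],[0,0,0,0,0,4,1.5],[0,0,0,0,0,4,1.5],[0,0,0,0,0,4,1.5],[0,0,0,0,0,0,1.5]]

```text
time_s: 37.97
tool_pos: [0.5401, -0.0076, 0.0825]
tool_rot: [-0.269, 0.963, -0.002, 0.004]
wrist_force: [-0.3, -0.9, 11.1]
gripper_width: 0.238
grip_force: 81.6
```

```bash
python3 - <<'E'
from objs import *
print(sense()['ft_torque'])
rows([dict(p=[.5372,-.0074,.0810],yaw=98.3,turn=4)])
grab('top'); C=cloud('top'); t=[.537,-.0073]
D=np.hypot(C[...,0]-t[0],C[...,1]-t[1]); m=(D<.08)&(D>.045)&(C[...,2]>.05)&(C[...,2]<.08)
print(m.sum(),np.median(C[m][:,2]))
E
```

```text
[-0.0340063   0.34285106 -0.08749811]
t 38.0 p [ 0.5401 -0.0076  0.0825] yaw 121.22 w 2.03 F [-0.3 -0.9 11.1] grip 81.6 j6 -2.21
[[0.04,0.03,0.02,-0.04,0.07,3.82,2.03],[0.04,0.03,0.03,-0.04,0.07,3.82,2.03],[0.04,0.02,0.03,-0.04,0.07,3.82,2.03],[0.04,0.02,0.03,-0.04,0.07,3.82,2.03],[0.05,0.02,0.03,-0.04,0.07,3.82,2.03],[0.05,0.01,0.03,-0.04,0.07,3.82,2.03]]
820 0.06591402667772972
```

Request:
servo_tool:
  targets:
    - [[0.1,0.06,0.05,0,0,4,1.5],[0.06,0.03,0,0,0,4,1.5],[0,0,0,0,0,4,1.5],[0,0,0,0,0,4,1.5],[0,0,0,0,0,4,1.5],[0,0,0,0,0,3,1.5],[0,0,0,0,0,0,1.5],[0,0,0,0,0,0,1.5]]

```text
time_s: 38.68
tool_pos: [0.5384, -0.0077, 0.0822]
tool_rot: [-0.073, 0.997, -0.001, 0.004]
wrist_force: [-0.7, -1.1, 12.2]
gripper_width: 0.236
grip_force: 81.6
```

```bash
python3 - <<'E'
from objs import *
print(sense()['ft_torque'])
rows([dict(p=[.5372,-.0074,.0905],yaw=98.3,turn=4)])
p,_=grab('top'); save('t5',p,(270,150,420,300),4); C=cloud('top'); t=[.537,-.0073]
D=np.hypot(C[...,0]-t[0],C[...,1]-t[1]); m=(D<.08)&(D>.045)&(C[...,2]>.05)&(C[...,2]<.08)
print(m.sum(),np.median(C[m][:,2]))
E
```

```text
[-0.0469533   0.33594378 -0.01256297]
t 38.7 p [ 0.5384 -0.0077  0.0822] yaw 98.33 w 2.02 F [-0.7 -1.1 12.2] grip 81.6 j6 -1.81
[[0.11,0.05,-0.84,-0.14,0.45,0.03,2.02]]
821 0.06569980239965956
```

View pics/t5.png

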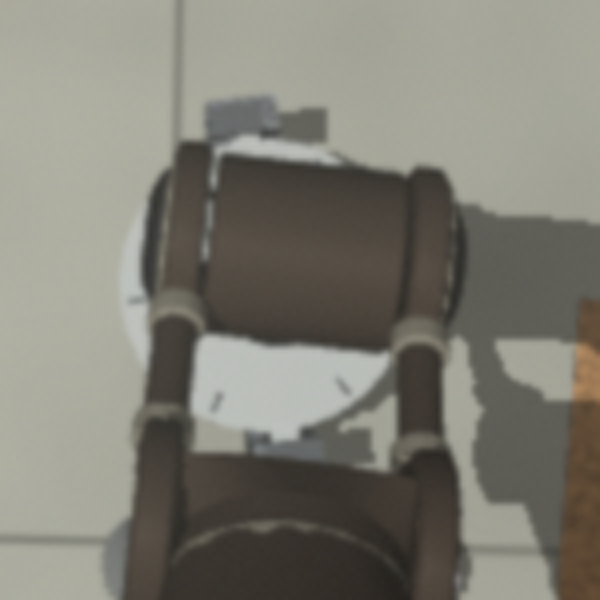

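Both lugs now sit under their keepers at (240,117) and (285,442). I'll ease the lid up and let go.

Request:
servo_tool:
  targets:
    - [[0.05,0,-0.3,0,0,0,1.5],[0.05,0,-0.3,0,0,0,1.5],[0,0,-0.2,0,0,0,1.5],[0,0,0,0,0,0,1.5],[0,0,0,0,0,0,5],[0,0,0,0,0,0,5],[0,0,0,0,0,0,5],[0,0,0,0,0,0,5]]

```text
time_s: 39.4
tool_pos: [0.5318, -0.0072, 0.0853]
tool_rot: [-0.072, 0.997, 0.0, -0.002]
wrist_force: [0.0, -0.1, -1.1]
gripper_width: 0.582
grip_force: 0.0
```

Request:
servo_tool:
  targets:
    - [[0,0,-1,0,0,0,5],[0,0,-2,0,0,0,5],[0,0,-3,0,0,0,5],[0,0,-3.5,0,0,0,5],[0,0,-3.5,0,0,0,5],[2,-3,-1,0,0,0,5],[2,-3,0,0,0,0,5],[2,-3,0,0,0,0,5]]

```text
time_s: 40.07
tool_pos: [0.4873, -0.1058, 0.2287]
tool_rot: [-0.074, 0.997, -0.001, 0.002]
wrist_force: [-0.0, -0.7, -0.1]
gripper_width: 0.588
grip_force: 0.0
```

Request:
servo_tool:
  targets:
    - [[2,-3,0,0,0,0,5],[2,-3,0,0,0,0,5],[2,-3,0,0,0,0,5],[2,-3,0,0,0,0,5],[0,0,0,0,0,0,5],[0,0,0,0,0,0,5]]

```text
time_s: 40.57
tool_pos: [0.4241, -0.2366, 0.2267]
tool_rot: [-0.07, 0.998, 0.0, -0.0]
wrist_force: [-0.0, 0.6, 0.2]
gripper_width: 0.586
grip_force: 0.0
```

```bash
python3 - <<'E'
from objs import *
rows([]); p,_=grab('top'); save('t6',p,k=1.25)
seg('bar',.537,-.007,.045,.088,.12); C=cloud('top'); D=np.hypot(C[...,0]-.537,C[...,1]+.0073)
m=(D<.08)&(D>.04)&(abs(C[...,2]-.07)<.012); P=C[m]; print(np.median(P[:,2]),np.linalg.lstsq(np.c_[P[:,:2]-[.537,-.0073],np.ones(len(P))],P[:,2],rcond=None)[0])
E
```

```text
t 40.6 p [ 0.4241 -0.2366  0.2267] yaw 98.06 w 5.01 F [-0.   0.6  0.2] grip 0.0 j6 -2.31
bar 262 z 0.1002 c [537.5  -7.5] mean [537.   -7.3] size 60.1 22.1 long yaw 8.0
0.07429644033149241 [0.00208229 0.00121407 0.07429221]
```

View pics/t6.png

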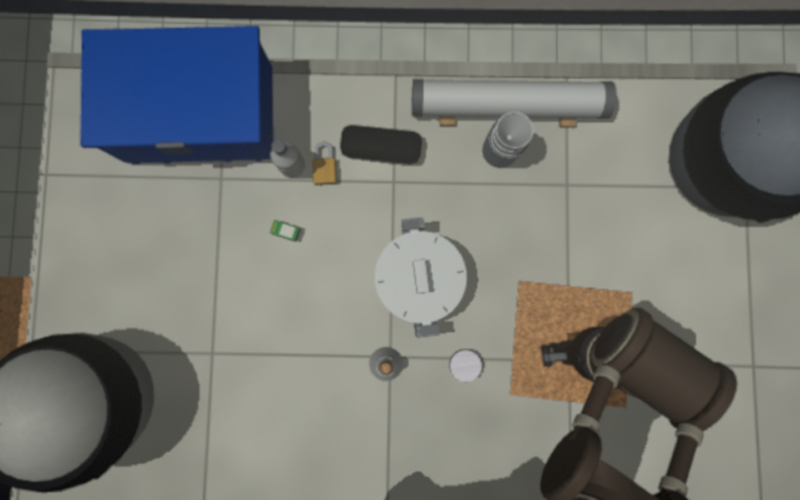

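The lid at (421,277) is locked in line with its keepers (bar 8.0° against 8.3°), with its top at 74.3 mm, level. All bystanders and the green look-alike stand where they were.

```bash
python3 -c "
from station import bot; print(bot.hand_in())"
```

```text
the job is handed in; nothing more can be done
None
```

The job is handed in: both black packs and the one steel tin I found are packed flat in the tub with the divider between them, and the lid is locked in line with its keepers; the hand-in returned no verdict.

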